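# Charge the grinding jar

## Task

Five steel grinding balls lie in the larger white plastic beaker. Pick the beaker up with the balls in it and pour all of them into the larger of the two steel grinding jars, leaving that jar standing where it is. Then stand the empty beaker upright on the bench and let go.

Things in the scene. Friction and masses are not known exactly. Their poses are not given: they have to be found in the camera images.
- beaker: white plastic laboratory beaker, the larger of the two white ones and the one with five steel balls in it: straight-sided, 50 mm outside diameter, 56 mm high, wall 2.5 mm, floor 3 mm thick, about 50 g, open at the top. Origin at the centre of its underside, z axis up out of its mouth. The smaller white beaker (38 mm across, 40 mm high) is empty and not needed.
- jar: the large grinding jar: open round bare-steel pot, 110 mm across the rim and 102 mm across the wall below it, inside about 92 mm wide, 75 mm high, inner floor 6 mm up, about 0.95 kg, loose on the bench. Origin at the centre of its underside, z axis up. A similar but smaller steel jar (66 mm across, 45 mm high) also stands on the bench and either may be on the left; it stays empty.
- ball_1_center (a point): centre of steel ball 1 of 5, a plain grinding ball of 14 mm diameter and 11 g, at first lying in the beaker; it rolls freely, and rolls out of the beaker once that is tipped some 10 degrees past level.
- ball_2_center (a point): centre of steel ball 2 of 5, a plain grinding ball of 14 mm diameter and 11 g, at first lying in the beaker; it rolls freely, and rolls out of the beaker once that is tipped some 10 degrees past level.
- ball_3_center (a point): centre of steel ball 3 of 5, a plain grinding ball of 14 mm diameter and 11 g, at first lying in the beaker; it rolls freely, and rolls out of the beaker once that is tipped some 10 degrees past level.
- ball_4_center (a point): centre of steel ball 4 of 5, a plain grinding ball of 14 mm diameter and 11 g, at first lying in the beaker; it rolls freely, and rolls out of the beaker once that is tipped some 10 degrees past level.
- ball_5_center (a point): centre of steel ball 5 of 5, a plain grinding ball of 14 mm diameter and 11 g, at first lying in the beaker; it rolls freely, and rolls out of the beaker once that is tipped some 10 degrees past level.
Mind the look-alikes: they are no part of the job. Leave any orange or purple look-alike of the beaker alone.

How it is judged:
On the way, in this order (a step that is already met when the one before it is completed fails the run):
1. the beaker is lifted clear of the bench with all five balls in it (height (world z) of beaker above 0.03 m and distance between each of ball_1_center, ball_2_center, ball_3_center, ball_4_center, ball_5_center and beaker below 0.06 m), for 0.1 s.
2. all five balls have been poured into the large jar while the beaker is still off the bench (height (world z) of beaker above 0.03 m and horizontal distance between each of ball_1_center, ball_2_center, ball_3_center, ball_4_center, ball_5_center and jar below 0.05 m and z of ball_1_center in the frame of jar between 0 and 0.072 m and z of ball_2_center in the frame of jar between 0 and 0.072 m and z of ball_3_center in the frame of jar between 0 and 0.072 m and z of ball_4_center in the frame of jar between 0 and 0.072 m and z of ball_5_center in the frame of jar between 0 and 0.072 m), for 0.1 s.
At the end, for the whole second after the job is handed in: All five balls lie inside the large jar (centres within 50 mm of its axis and below its rim); the jar is upright and within 30 mm of where it stood; the beaker stands on the bench, upright within 10 degrees, let go and at rest (horizontal distance between each of ball_1_center, ball_2_center, ball_3_center, ball_4_center, ball_5_center and jar below 0.05 m and z of ball_1_center in the frame of jar between 0 and 0.072 m and z of ball_2_center in the frame of jar between 0 and 0.072 m and z of ball_3_center in the frame of jar between 0 and 0.072 m and z of ball_4_center in the frame of jar between 0 and 0.072 m and z of ball_5_center in the frame of jar between 0 and 0.072 m and height (world z) of beaker between -0.01 and 0.01 m and angle between each of beaker, jar's own z axis and vertical below 0.17 rad and linear speed of beaker below 0.02 m/s and distance of jar from where it was at the start of the episode below 0.03 m); the robot touches nothing.
It also fails if it takes over 54 s, if anything falls off the work surface, if the arm or the gripper's body presses on something with over 40 N, if the wrist force passes 120 N, or if a joint passes its speed limit or range.

## Robot

A 6-joint arm with a two-finger parallel gripper is mounted at the origin on a cart in front of the work surface, level with it; the furniture and walls round the work are solid. World frame = base frame: x ahead of the robot, y to its left, z up, the work surface at z = 0. Lengths are in m, angles in rad, forces in N, time in s.
With the tool pointing down it reaches from about 0.4 to 0.825 m from the base axis. Payload 7 kg.
Tool frame: the origin (TCP) lies at the very end of the fingers, on their centre line; the grasp point (between the pads) lies 19 mm behind it; z points along the fingers, y is the line along which they close (so a half turn about z gives the same grasp; the last joint's range is limited). The gripper opens to 88 mm and grips with 3 to 60 N. Pads are 19 mm wide; open, the fingers measure 130 mm over their backs; the gripper's body (78 mm by 193 mm) begins 47 mm behind the grasp point.
Start: joints at [1.557, 0.359, 0.012, 0, -1.224, -0.288], TCP at [0.201, 0.644, 0.227] pointing down, gripper open.
Joint ranges: [-3.07, 3.07], [-1.43, 2.12], [-1.02, 1.25], [-3.03, 1.67], [-3.05, -0], [-3.03, 3.03]. Speed limits (rad/s): [2.39, 2.39, 3.01, 3.14, 3.14, 3.14].

## Interface

Orientations are given as [roll, pitch, yaw] about the fixed x, y, z axes, in that order (R = Rz(yaw) Ry(pitch) Rx(roll)).
In Python, from station import arm gives the robot as it stands. The module is installed in compiled form; this text tells all that it offers.
- The arm moves only by the shell command python3 -m crank 'ROWS' [FORCE]. ROWS is JSON, a list of rows, each an object of numbers: "dx", "dy", "dz": the shift along the world's x, y, z in m; "twist": the turn about the world's z in degrees; "grip": the opening, from -1 (shut) to 1 (fully open). A call has exactly 5 rows; each row is the pose to reach, as a shift and turn from the pose commanded when the call began; what a row does not reach only later rows make up. A row lasts 1/12 s, in which the tool goes at most 41.7 mm and 7.16 degrees, less where a joint would pass 70% of its speed; a pose out of reach is approached as far as the arm can. A call with a gripper value outside its range is refused whole. The fingers move at their own pace and stop on an object; FORCE is the grip in N (left out, the last holds). Time passes only in rows, so rows that repeat a pose let the fingers close, or fill a call up. It gives the time, the measured TCP pose, the force, the opening and the grip force at its end, in the units of the state.
- arm.get_state(): the state, without advancing time (a new reading comes with each control period).
- arm.grab_frame(name): name is "scene" or "top" or "wrist"; returns the picture (400x640x3 uint8, red, green, blue); there is no depth.
- arm.get_calibration(name): a dict with "fx", "fy", "cx", "cy" (pixels), "k1" (the pictures are not rectified: a ray, as slopes to the right and down, at radius r is drawn at 1 + k1 r^2 times it, then the intrinsics apply), "cam_to_world" (4x4, takes a point from camera to world coordinates); the wrist camera has in their place "tool_from_camera" (4x4, takes a point from camera to tool coordinates, whose origin is the TCP and whose axes are the flange's). Camera axes: x right, y down, z forward; pixel columns grow to the right and rows downward; lengths in m; the calibration is good to about 2 mm. A picture is of the moment at which its call begins: read the wrist's pose just before it. get_calibration takes no time and is no camera call.
- arm.job_done(): hands the job in; it is judged then, once.
The state is a dict: "t": time; "q": joint angles; "qd": joint speeds; "joint_efforts": joint torques, N m; "eef_pos": TCP position; "ee_rot": TCP orientation; "force": force on the tool from outside, world axes, zero at the start; "moment": the same for the moment, N m; "width": finger opening in m; "gripper_force": force on a finger pad.
Only numpy, scipy, OpenCV 4.12 (cv2) and the standard library are available. Lean on these libraries where they do the work, as an engineer would, in place of code of your own. Each camera call takes 0.05 s, during which the arm holds its last target. There are 200 camera calls.

## Working session

There is one attempt and no reset: what is moved stays moved. The work goes in short steps, Python scripts to look and compute and a shell command to move; the robot and the scene stay as the last step left them, time stands still between calls to the robot, and variables do not carry over. Pictures are saved under pics/ and viewed, at most 10 in all, crops included, and the job is handed in when it is done.

```bash
mkdir -p pics
cat > h.py <<'E'
import numpy as np, cv2
from station import arm
from scipy.spatial.transform import Rotation as R
def cam(n):
    c=arm.get_calibration(n)
    if "cam_to_world" in c: return c,np.array(c["cam_to_world"])
    s=arm.get_state(); T=np.eye(4); T[:3,:3]=R.from_euler('xyz',s["ee_rot"]).as_matrix(); T[:3,3]=s["eef_pos"]
    return c,T@np.array(c["tool_from_camera"])
def px2w(n,u,v,z):
    c,T=cam(n); K=np.array([[c["fx"],0,c["cx"]],[0,c["fy"],c["cy"]],[0,0,1.]])
    p=cv2.undistortPoints(np.array([[[u,v]]],float),K,np.array([c["k1"],0,0,0,0.]))[0,0]
    d=T[:3,:3]@np.array([p[0],p[1],1]); o=T[:3,3]; return o+d*(z-o[2])/d[2]
def w2px(n,P):
    c,T=cam(n); K=np.array([[c["fx"],0,c["cx"]],[0,c["fy"],c["cy"]],[0,0,1.]])
    Ti=np.linalg.inv(T); rv=cv2.Rodrigues(Ti[:3,:3])[0]
    return cv2.projectPoints(np.array(P,float).reshape(-1,3),rv,Ti[:3,3],K,np.array([c["k1"],0,0,0,0.]))[0][:,0]
def save(n,f): im=arm.grab_frame(n); cv2.imwrite(f,im[:,:,::-1]); return im
E
python3 - <<'E'
from h import *
a=save("top","pics/t1.png"); b=save("scene","pics/s1.png")
cv2.imwrite("pics/both.png",cv2.resize(np.vstack([a,b])[:,:,::-1],(480,600),interpolation=cv2.INTER_AREA))
s=arm.get_state(); print({k:np.round(v,3) for k,v in s.items()})
E
```

```text
{'t': np.float64(0.1), 'q': array([ 1.557,  0.359,  0.011, -0.   , -1.224, -0.288]), 'qd': array([-0.   ,  0.   ,  0.003,  0.001,  0.001, -0.001]), 'joint_efforts': array([-1.0000e-03, -5.8416e+01,  2.9375e+01,  7.0150e+00,  1.0000e-02,
       -0.0000e+00]), 'eef_pos': array([0.201, 0.644, 0.226]), 'ee_rot': array([ 3.14 , -0.   , -0.302]), 'force': array([-0.093,  0.403,  0.242]), 'moment': array([ 0.049, -0.015,  0.007]), 'gripper_force': np.float64(0.0), 'width': np.float64(0.087)}
```

View pics/t1.png

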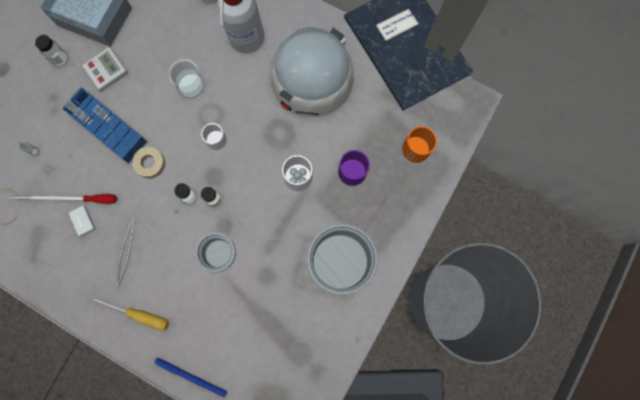

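View pics/s1.png

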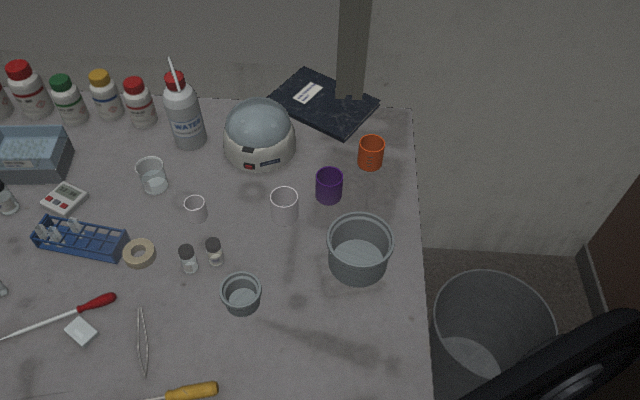

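The top view shows the ball-filled white beaker at about (297,172), the purple cup at (353,168), the large jar at (342,259) and the small one at (216,252). The scene view matches. I'll enlarge the area around them.

Run:
```python
from h import *
im=cv2.imread("pics/t1.png"); cv2.imwrite("pics/c1.png",cv2.resize(im[140:310,260:460],None,fx=3.5,fy=3.5,interpolation=cv2.INTER_CUBIC))
for n,u,v,z in [("beaker",297,170,.056),("jar",342,259,.075),("purple",353,167,.056),("small jar",216,252,.045),("orange",420,144,.056),("white small",212,134,.04),("dome",312,62,.1)]:
    print(n,px2w("top",u,v,z).round(3))
c,T=cam("top"); print(T.round(3), c["fx"])
for p in [(500,95),(385,400),(345,400)]: print(px2w("top",*p,0).round(3))
```

```text
beaker [0.59  0.22  0.056]
jar [0.444 0.151 0.075]
purple [0.595 0.13  0.056]
small jar [0.46  0.351 0.045]
orange [0.633 0.018 0.056]
white small [0.658 0.363 0.04 ]
dome [0.758 0.195 0.1  ]
[[-0.011 -0.986  0.166  0.386]
 [-1.     0.01  -0.008  0.198]
 [ 0.006 -0.167 -0.986  0.876]
 [ 0.     0.     0.     1.   ]] 520.6656323943864
[ 0.742 -0.146  0.   ]
[0.218 0.08  0.   ]
[0.219 0.146 0.   ]
```

View pics/c1.png

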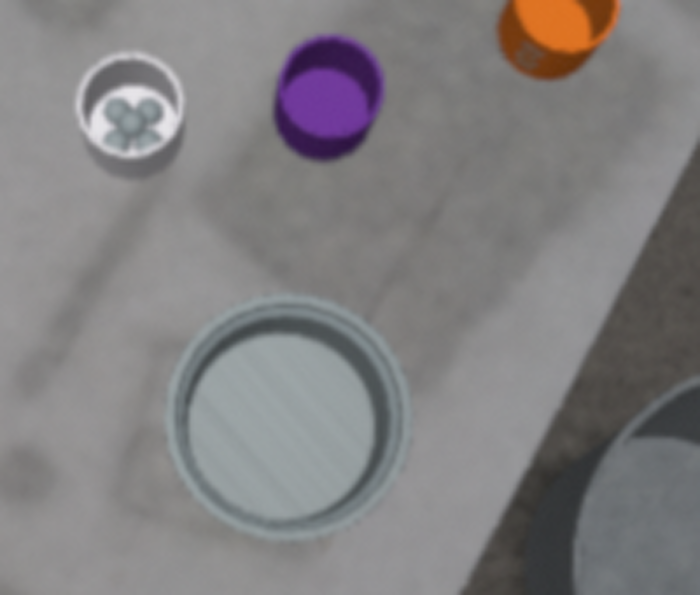

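The rims read beaker (297,170) → (0.590, 0.220) and jar (342.6,259.3) → (0.444, 0.150), and both diameters match. The tool can't tilt, so I'll grip the beaker lightly near its top and tip it about the pads by pushing its wall against the jar rim. I'll approach with the grip axis turned away from the purple cup.

```bash
python3 -m crank '[{"dx":0.027,"dy":-0.030,"dz":-0.005,"twist":7,"grip":0.7},{"dx":0.054,"dy":-0.060,"dz":-0.010,"twist":14,"grip":0.7},{"dx":0.081,"dy":-0.090,"dz":-0.015,"twist":21,"grip":0.7},{"dx":0.108,"dy":-0.120,"dz":-0.020,"twist":28,"grip":0.7},{"dx":0.135,"dy":-0.150,"dz":-0.025,"twist":35,"grip":0.7}]' 10
python3 -m crank '[{"dx":0.027,"dy":-0.030,"dz":-0.005,"twist":7,"grip":0.7},{"dx":0.054,"dy":-0.060,"dz":-0.010,"twist":14,"grip":0.7},{"dx":0.081,"dy":-0.090,"dz":-0.015,"twist":21,"grip":0.7},{"dx":0.108,"dy":-0.120,"dz":-0.020,"twist":27,"grip":0.7},{"dx":0.135,"dy":-0.150,"dz":-0.025,"twist":27,"grip":0.7}]'
python3 -m crank '[{"dx":0.027,"dy":-0.030,"grip":0.7},{"dx":0.054,"dy":-0.060,"grip":0.7},{"dx":0.075,"dy":-0.090,"grip":0.7},{"dx":0.075,"dy":-0.110,"grip":0.7},{"dx":0.075,"dy":-0.110,"grip":0.7}]'
python3 - <<'E'
from h import *
save("wrist","pics/w1.png"); print(w2px("wrist",[[.59,.22,.056],[.595,.13,.056],[.444,.15,.075]]).round(0)); s=arm.get_state(); print(s["t"],np.round(s["eef_pos"],4),np.round(s["ee_rot"],3))
E
```

```text
t: 0.52
eef_pos: [0.3363, 0.4927, 0.201]
ee_rot: [3.141, 0.0, 0.316]
force: [0.9, 0.3, -0.2]
width: 0.0747
gripper_force: 0.0
t: 0.93
eef_pos: [0.4712, 0.343, 0.1763]
ee_rot: [-3.142, 0.0, 0.788]
force: [1.0, -0.1, 0.6]
width: 0.0749
gripper_force: 0.0
[[515. 197.]
 [580. 263.]
 [442. 371.]]
0.9833 [0.474  0.3378 0.175 ] [3.14e+00 3.00e-03 7.79e-01]invalid input at $[0]: expected keys dx, dy, dz, twist, grip
```

View pics/w1.png

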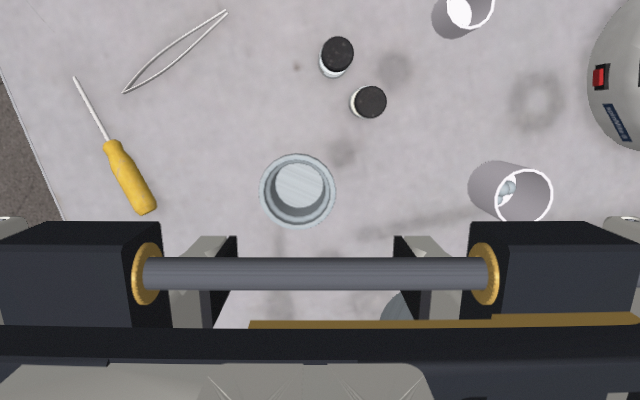

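The wrist view shows the beaker's rim centred at about (525,196) with the balls inside, and the fingers are clear. One call was refused because every key is required.

```bash
python3 - <<'E'
from h import *
print(px2w("wrist",525,196,.056)+np.array([.4712-.474,.343-.3378,0]))
E
python3 -m crank '[{"dx":0.028,"dy":-0.029,"dz":-0.010,"twist":0,"grip":0.7},{"dx":0.056,"dy":-0.058,"dz":-0.020,"twist":0,"grip":0.7},{"dx":0.084,"dy":-0.087,"dz":-0.030,"twist":0,"grip":0.7},{"dx":0.090,"dy":-0.087,"dz":-0.040,"twist":0,"grip":0.7},{"dx":0.090,"dy":-0.087,"dz":-0.040,"twist":0,"grip":0.7}]'
python3 - <<'E'
from h import *
s=arm.get_state();print(np.round(s["eef_pos"],4)); c,T=cam("wrist")
im=save("wrist","pics/w2.png"); print(w2px("wrist",[[.59,.22,.056]]),T.round(3))
E
```

```text
[0.59371617 0.21992926 0.056     ]
t: 1.4
eef_pos: [0.5609, 0.255, 0.1337]
ee_rot: [-3.141, 0.004, 0.776]
force: [-0.7, -0.3, -0.5]
width: 0.0743
gripper_force: 0.0
[0.5609 0.255  0.1337]
[[380.33078814 215.64394031]] [[ 0.7   -0.691 -0.178  0.608]
 [-0.714 -0.679 -0.174  0.301]
 [-0.001  0.248 -0.969  0.293]
 [ 0.     0.     0.     1.   ]]
```

View pics/w2.png

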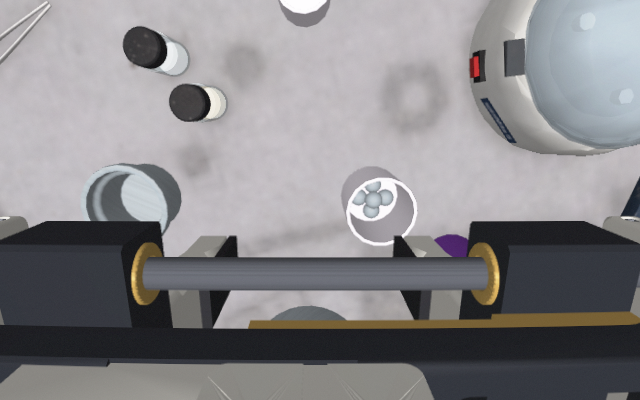

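The rim is centred at about (381,210), so the beaker is at about (0.592, 0.221). I'll move over it, descend, grip and lift.

```bash
python3 -m crank '[{"dx":0.016,"dy":-0.017,"dz":-0.015,"twist":0,"grip":0.7},{"dx":0.031,"dy":-0.034,"dz":-0.035,"twist":0,"grip":0.7},{"dx":0.031,"dy":-0.034,"dz":-0.070,"twist":0,"grip":0.7},{"dx":0.031,"dy":-0.034,"dz":-0.100,"twist":0,"grip":0.7},{"dx":0.031,"dy":-0.034,"dz":-0.113,"twist":0,"grip":0.7}]'
python3 -m crank '[{"dx":0,"dy":0,"dz":0,"twist":0,"grip":0.7},{"dx":0,"dy":0,"dz":0,"twist":0,"grip":0.3},{"dx":0,"dy":0,"dz":0,"twist":0,"grip":0},{"dx":0,"dy":0,"dz":0,"twist":0,"grip":-0.3},{"dx":0,"dy":0,"dz":0,"twist":0,"grip":-0.3}]' 8
python3 -m crank '[{"dx":0,"dy":0,"dz":0,"twist":0,"grip":-0.3},{"dx":0,"dy":0,"dz":0,"twist":0,"grip":-0.3},{"dx":0,"dy":0,"dz":0,"twist":0,"grip":-0.3},{"dx":0,"dy":0,"dz":0,"twist":0,"grip":-0.3},{"dx":0,"dy":0,"dz":0,"twist":0,"grip":-0.3}]'
```

```text
t: 1.87
eef_pos: [0.589, 0.2235, 0.0203]
ee_rot: [-3.14, 0.004, 0.78]
force: [-0.7, -0.3, -0.1]
width: 0.0746
gripper_force: 0.0
t: 2.28
eef_pos: [0.5922, 0.2247, 0.0254]
ee_rot: [3.141, -0.003, 0.781]
force: [0.6, -0.5, 0.7]
width: 0.0534
gripper_force: 0.3
t: 2.7
eef_pos: [0.5922, 0.2244, 0.0251]
ee_rot: [3.141, -0.002, 0.781]
force: [-2.5, 1.4, 7.9]
width: 0.0487
gripper_force: 8.0
```

```bash
python3 -m crank '[{"dx":0,"dy":0,"dz":0.010,"twist":0,"grip":-0.3},{"dx":0,"dy":0,"dz":0.022,"twist":0,"grip":-0.3},{"dx":0,"dy":0,"dz":0.036,"twist":0,"grip":-0.3},{"dx":0,"dy":0,"dz":0.048,"twist":0,"grip":-0.3},{"dx":0,"dy":0,"dz":0.060,"twist":0,"grip":-0.3}]'
python3 - <<'E'
from h import *
a=save("scene","pics/s2.png"); cv2.imwrite("pics/c2.png",cv2.resize(a[60:320,180:440,::-1],None,fx=2.2,fy=2.2,interpolation=cv2.INTER_CUBIC)); s=arm.get_state(); print(s["eef_pos"],s["width"],s["gripper_force"],s["force"])
E
```

```text
t: 3.12
eef_pos: [0.5916, 0.2237, 0.0853]
ee_rot: [3.141, -0.001, 0.78]
force: [0.4, -0.1, -1.1]
width: 0.0484
gripper_force: 8.0
[0.59292026 0.22438725 0.08792796] 0.04852184848110613 7.995020808884874 [0.36767238 1.40824332 0.57386157]
```

View pics/c2.png

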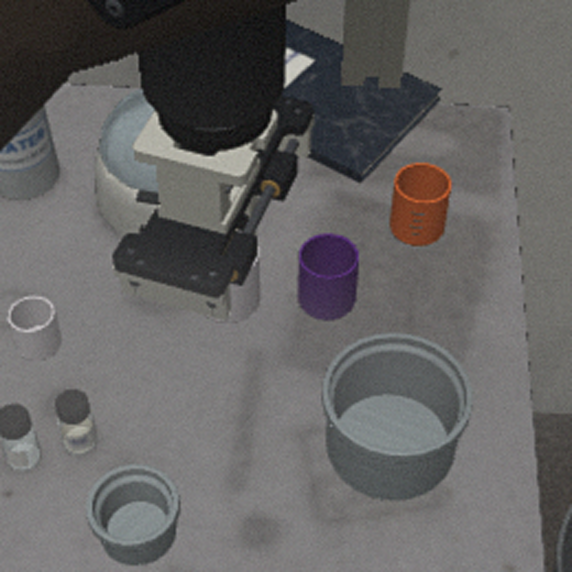

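The beaker is held upright and clear of the bench, and everything else is undisturbed. Next I'll carry it to the +x+y side of the jar.

```bash
python3 -m crank '[{"dx":-0.012,"dy":-0.001,"dz":0,"twist":0,"grip":-0.3},{"dx":-0.030,"dy":-0.003,"dz":0,"twist":0,"grip":-0.3},{"dx":-0.050,"dy":-0.005,"dz":0,"twist":0,"grip":-0.3},{"dx":-0.068,"dy":-0.007,"dz":0,"twist":0,"grip":-0.3},{"dx":-0.081,"dy":-0.008,"dz":0,"twist":0,"grip":-0.3}]' 6
python3 -m crank '[{"dx":-0.003,"dy":-0.003,"dz":0,"twist":0,"grip":-0.3},{"dx":-0.006,"dy":-0.006,"dz":0,"twist":0,"grip":-0.3},{"dx":-0.010,"dy":-0.010,"dz":0,"twist":0,"grip":-0.3},{"dx":-0.013,"dy":-0.013,"dz":0,"twist":0,"grip":-0.3},{"dx":-0.016,"dy":-0.016,"dz":0,"twist":0,"grip":-0.3}]' 5
python3 - <<'E'
from h import *
s=arm.get_state(); print(np.round(s["eef_pos"],4),s["force"]); save("wrist","pics/w3.png"); save("top","pics/t3.png"); a=save("scene","pics/s3.png"); b=cv2.imread("pics/t3.png")
cv2.imwrite("pics/c3.png",np.hstack([cv2.resize(a[150:310,260:420,::-1],(400,400)),cv2.resize(b[160:320,240:400],(400,400))]))
E
```

```text
t: 3.58
eef_pos: [0.5089, 0.2151, 0.0838]
ee_rot: [-3.141, 0.0, 0.78]
force: [-1.0, -0.8, -2.2]
width: 0.0488
gripper_force: 6.0
t: 4.0
eef_pos: [0.4961, 0.2005, 0.0845]
ee_rot: [3.141, -0.004, 0.781]
force: [3.6, 3.1, 1.6]
width: 0.0489
gripper_force: 5.0
[0.4961 0.2005 0.0845] [3.64565065 3.06081635 1.57554782]
```

View pics/c3.png

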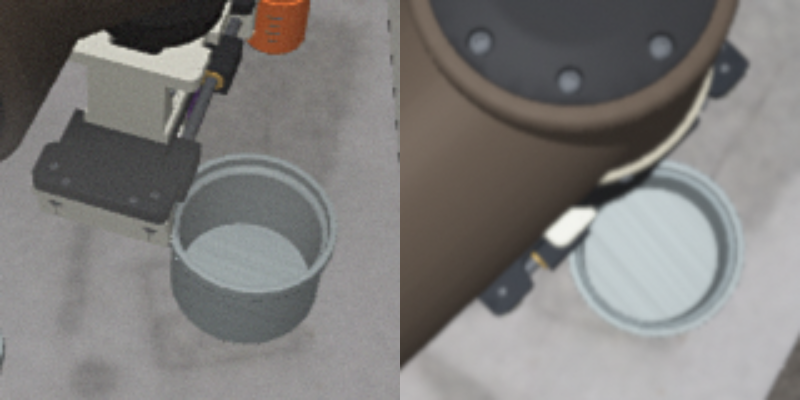

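The beaker is touching the near rim and the jar hasn't moved (its edges are still at 377/294 px). The contact force is about 4.7 N, so I'll ease the grip and continue slowly.

```bash
python3 -m crank '[{"dx":0,"dy":0,"dz":0,"twist":0,"grip":-0.3},{"dx":0,"dy":0,"dz":0,"twist":0,"grip":-0.3},{"dx":-0.001,"dy":-0.001,"dz":0,"twist":0,"grip":-0.3},{"dx":-0.002,"dy":-0.002,"dz":0,"twist":0,"grip":-0.3},{"dx":-0.003,"dy":-0.003,"dz":0,"twist":0,"grip":-0.3}]' 3.5
python3 - <<'E'
from h import *
s=arm.get_state(); print(np.round(s["force"],1),np.round(s["moment"],3))
b=save("top","pics/t4.png"); a=cv2.imread("pics/t1.png")[:,:,::-1]
g=lambda i: cv2.cvtColor(i[255:305,300:385],cv2.COLOR_RGB2GRAY).astype(np.float32)
print(cv2.phaseCorrelate(g(np.ascontiguousarray(a)),g(b)))
E
```

```text
t: 4.57
eef_pos: [0.4913, 0.1965, 0.0835]
ee_rot: [-3.142, 0.0, 0.78]
force: [3.3, 1.4, 2.8]
width: 0.0486
gripper_force: 3.5
[3.3 1.4 2.8] [ 0.496 -1.094  0.059]
((0.07736246940685731, -0.05269865295973375), 0.6355842039320204)
```

The jar still hasn't moved, so I'll continue.

```bash
python3 -m crank '[{"dx":-0.002,"dy":-0.002,"dz":0,"twist":0,"grip":-0.3},{"dx":-0.004,"dy":-0.004,"dz":0,"twist":0,"grip":-0.3},{"dx":-0.006,"dy":-0.006,"dz":0,"twist":0,"grip":-0.3},{"dx":-0.008,"dy":-0.008,"dz":0,"twist":0,"grip":-0.3},{"dx":-0.010,"dy":-0.010,"dz":0,"twist":0,"grip":-0.3}]'
python3 - <<'E'
from h import *
s=arm.get_state(); print(np.round(s["force"],1),np.round(s["moment"],3))
b=save("top","pics/t5.png"); a=cv2.imread("pics/t1.png")[:,:,::-1]
g=lambda i: cv2.cvtColor(i[265:305,300:385],cv2.COLOR_RGB2GRAY).astype(np.float32)
print(cv2.phaseCorrelate(g(np.ascontiguousarray(a)),g(b)))
s=save("scene","pics/s5.png"); w=save("wrist","pics/w5.png")
cv2.imwrite("pics/c5.png",np.hstack([cv2.resize(s[150:310,260:420,::-1],(400,400)),cv2.resize(w[:,:,::-1],(400,250))[:, :].repeat(1,0) if 0 else cv2.copyMakeBorder(cv2.resize(w[:,:,::-1],(400,250)),0,150,0,0,cv2.BORDER_CONSTANT)]))
E
```

```text
t: 5.03
eef_pos: [0.4807, 0.1861, 0.0834]
ee_rot: [-3.141, 0.001, 0.78]
force: [1.8, -0.0, 0.7]
width: 0.0484
gripper_force: 3.5
[ 1.8 -0.   0.7] [ 0.23  -0.509  0.039]
((0.22770065087473057, 0.034122762103606874), 0.6346165389484829)
```

View pics/c5.png

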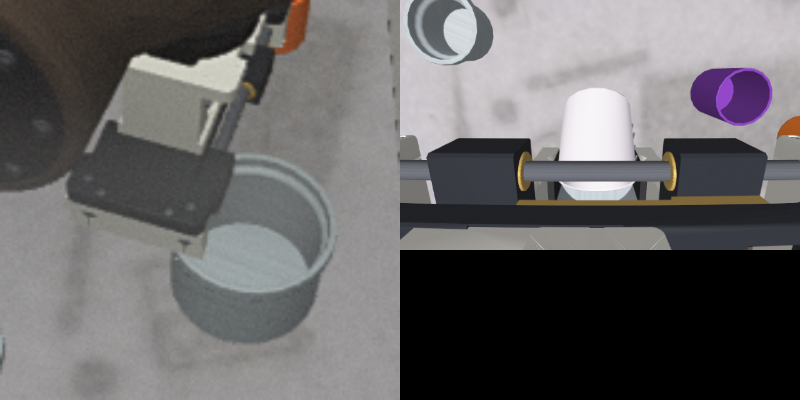

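The wrist view shows the beaker pivoting between the pads, with its base swinging outward towards the camera. The jar hasn't moved. I'll push on over the rim and lower to tip it past level.

```bash
python3 -m crank '[{"dx":-0.003,"dy":-0.003,"dz":-0.001,"twist":0,"grip":-0.3},{"dx":-0.006,"dy":-0.006,"dz":-0.002,"twist":0,"grip":-0.3},{"dx":-0.009,"dy":-0.009,"dz":-0.003,"twist":0,"grip":-0.3},{"dx":-0.012,"dy":-0.012,"dz":-0.004,"twist":0,"grip":-0.3},{"dx":-0.012,"dy":-0.012,"dz":-0.005,"twist":0,"grip":-0.3}]'
python3 -m crank '[{"dx":0,"dy":0,"dz":0,"twist":0,"grip":-0.3},{"dx":0,"dy":0,"dz":0,"twist":0,"grip":-0.3},{"dx":0,"dy":0,"dz":0,"twist":0,"grip":-0.3},{"dx":0,"dy":0,"dz":0,"twist":0,"grip":-0.3},{"dx":0,"dy":0,"dz":0,"twist":0,"grip":-0.3}]'
python3 - <<'E'
from h import *
s=arm.get_state(); print(np.round(s["eef_pos"],4),np.round(s["force"],1))
b=save("top","pics/t6.png"); a=cv2.imread("pics/t1.png")[:,:,::-1]
g=lambda i: cv2.cvtColor(i[265:305,300:385],cv2.COLOR_RGB2GRAY).astype(np.float32)
print(cv2.phaseCorrelate(g(np.ascontiguousarray(a)),g(b)))
s=save("scene","pics/s6.png"); w=save("wrist","pics/w6.png")
v=np.zeros((400,800,3),np.uint8); v[:,:400]=cv2.resize(s[150:310,260:420,::-1],(400,400)); v[:300,400:]=cv2.resize(w[80:320,160:480,::-1],(400,300)); cv2.imwrite("pics/c6.png",v)
E
```

```text
t: 5.6
eef_pos: [0.4684, 0.1737, 0.0784]
ee_rot: [-3.141, 0.001, 0.78]
force: [-0.7, -0.6, 2.0]
width: 0.0489
gripper_force: 3.5
t: 6.02
eef_pos: [0.4694, 0.1746, 0.0784]
ee_rot: [-3.142, 0.0, 0.78]
force: [0.0, -0.1, -1.5]
width: 0.0484
gripper_force: 3.5
[0.4694 0.1746 0.0784] [ 0.  -0.1 -1.5]
((0.1634813583618353, -0.3590796068689386), 0.4013360149330563)
```

View pics/c6.png

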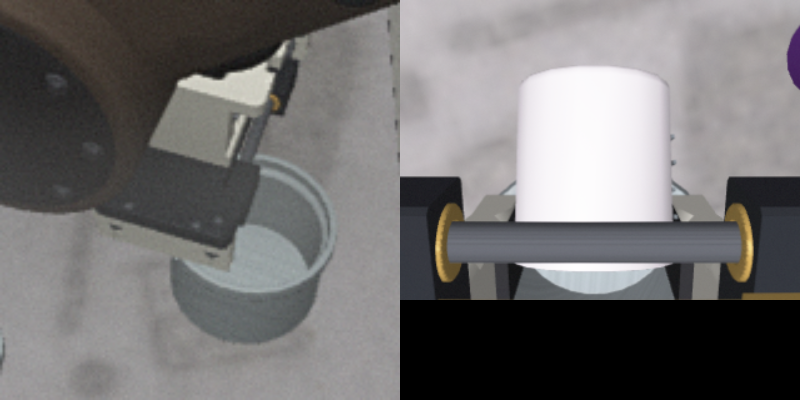

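The beaker has tipped to about level or a bit past it. I'll work out the tilt and look for balls in the jar in code.

```bash
cat >> h.py <<'E'
def tilt(im,h=.044):
    # top edge row of the white beaker in the wrist picture, against the model
    s=arm.get_state(); g=cv2.medianBlur(im,3).astype(int)
    m=((g.min(2)>215)&(g.max(2)-g.min(2)<25)).astype(np.uint8)[:300,230:410]
    cols=[np.argmax(m[:,c]) for c in range(60,115) if m[:,c].any()]
    P=np.array(s["eef_pos"])+[0,0,.019]; a=np.array([.707,.707,0]); y=np.array([-.707,.707,0]); z=np.array([0,0,1.])
    t=np.linspace(0,2*np.pi,73); out=[]
    for th in range(0,131,5):
        r=np.radians(th); ax=a*np.sin(r)-z*np.cos(r); e=a*np.cos(r)+z*np.sin(r)
        pts=P+ax*h+.025*(np.cos(t)[:,None]*e+np.sin(t)[:,None]*y); out.append(w2px("wrist",pts)[:,1].min())
    return np.median(cols) if cols else None, np.round(out[8:]).astype(int)
E
python3 - <<'E'
from h import *
im=cv2.imread("pics/w6.png")[:,:,::-1]; print(im[140:160:4,315],im[120:128:4,315]); print(tilt(im))
for n,f in (("top","t"),("scene","s")):
    a=cv2.imread(f"pics/{f}1.png").astype(int); b=cv2.imread(f"pics/{f}6.png").astype(int)
    t=np.linspace(0,6.3,40); poly=w2px(n,np.c_[.444+.04*np.cos(t),.150+.04*np.sin(t),0*t+.008]).astype(np.int32)
    m=np.zeros(a.shape[:2],np.uint8); cv2.fillPoly(m,[poly],1); d=np.abs(a-b).max(2)*m
    n_,l,st,ce=cv2.connectedComponentsWithStats((d>25).astype(np.uint8)); print(n,poly.min(0),poly.max(0),[(list(x),list(y.round())) for x,y in zip(st[1:],ce[1:]) if x[4]>8])
E
```

```text
[[251 249 251]
 [251 249 251]
 [251 250 252]
 [251 250 251]
 [252 250 252]] [[188 184 188]
 [191 185 189]]
(np.float64(133.0), array([156, 154, 152, 152, 153, 154, 157, 161, 166, 165, 161, 158, 155,
       153, 152, 152, 153, 155, 158]))
top [316 238] [364 286] [([np.int32(316), np.int32(238), np.int32(49), np.int32(49), np.int32(1806)], [np.float64(340.0), np.float64(262.0)])]
scene [334 241] [381 281] [([np.int32(334), np.int32(241), np.int32(48), np.int32(41), np.int32(1363)], [np.float64(358.0), np.float64(261.0)])]
```

```bash
python3 -m crank '[{"dx":0,"dy":0,"dz":-0.001,"twist":0,"grip":-0.3},{"dx":0.001,"dy":0.001,"dz":-0.001,"twist":0,"grip":-0.3},{"dx":0.001,"dy":0.001,"dz":-0.001,"twist":0,"grip":-0.3},{"dx":-0.001,"dy":-0.001,"dz":-0.001,"twist":0,"grip":-0.3},{"dx":-0.001,"dy":-0.001,"dz":-0.001,"twist":0,"grip":-0.3}]'
python3 -m crank '[{"dx":0.002,"dy":0.002,"dz":0,"twist":0,"grip":-0.3},{"dx":0.002,"dy":0.002,"dz":0,"twist":0,"grip":-0.3},{"dx":0,"dy":0,"dz":0,"twist":0,"grip":-0.3},{"dx":0,"dy":0,"dz":0,"twist":0,"grip":-0.3},{"dx":0.001,"dy":0.001,"dz":0,"twist":0,"grip":-0.3}]'
python3 - <<'E'
from h import *
a=cv2.imread("pics/t6.png",0); b=cv2.cvtColor(save("top","pics/t7.png"),cv2.COLOR_RGB2GRAY); s7=save("scene","pics/s7.png"); w=save("wrist","pics/w7.png"); print(tilt(w)[0])
o=cv2.imread("pics/t1.png",0)
so=cv2.imread("pics/s1.png",0)
hp=lambda i:i.astype(float)-cv2.GaussianBlur(i,(0,0),6)
for nm,i in (("t1",o),("t4",cv2.imread("pics/t4.png",0)),("t6",a),("t7",b)): print(nm,hp(i)[255:285,335:362].std().round(2))
for nm,i in (("s1",so),("s5",cv2.imread("pics/s5.png",0)),("s6",cv2.imread("pics/s6.png",0)),("s7",cv2.imread("pics/s7.png",0))): print(nm,hp(i)[250:275,345:378].std().round(2))
E
```

```text
t: 6.58
eef_pos: [0.4684, 0.1736, 0.0777]
ee_rot: [-3.142, -0.0, 0.78]
force: [0.3, 0.8, 0.0]
width: 0.0484
gripper_force: 3.5
t: 7.0
eef_pos: [0.4691, 0.1744, 0.0776]
ee_rot: [-3.141, 0.0, 0.78]
force: [-0.7, -0.1, -0.6]
width: 0.0485
gripper_force: 3.5
134.0
t1 8.26
t4 10.33
t6 29.38
t7 29.62
s1 11.13
s5 14.51
s6 15.69
s7 16.06
```

I'll lift and back off so the jar's inside can be seen, and use the last look on a combined view.

```bash
python3 -m crank '[{"dx":0,"dy":0,"dz":0.012,"twist":0,"grip":-0.3},{"dx":0,"dy":0,"dz":0.030,"twist":0,"grip":-0.3},{"dx":0.010,"dy":0.010,"dz":0.050,"twist":0,"grip":-0.3},{"dx":0.028,"dy":0.028,"dz":0.060,"twist":0,"grip":-0.3},{"dx":0.046,"dy":0.046,"dz":0.065,"twist":0,"grip":-0.3}]'
python3 -m crank '[{"dx":0.018,"dy":0.018,"dz":0,"twist":0,"grip":-0.3},{"dx":0.036,"dy":0.036,"dz":0,"twist":0,"grip":-0.3},{"dx":0.050,"dy":0.050,"dz":0,"twist":0,"grip":-0.3},{"dx":0.054,"dy":0.054,"dz":0,"twist":0,"grip":-0.3},{"dx":0.054,"dy":0.054,"dz":0,"twist":0,"grip":-0.3}]'
python3 - <<'E'
from h import *
t=save("top","pics/t8.png"); s=save("scene","pics/s8.png"); w=save("wrist","pics/w8.png")
v=np.zeros((600,800,3),np.uint8)
v[:300,:400]=cv2.resize(t[210:310,280:413,::-1],(400,300),interpolation=cv2.INTER_CUBIC)
v[:300,400:]=cv2.resize(s[200:300,300:433,::-1],(400,300),interpolation=cv2.INTER_CUBIC)
v[300:,:400]=cv2.resize(w[:,40:573,::-1],(400,300)); v[300:,400:]=cv2.resize(s[40:325,100:480,::-1],(400,300))
cv2.imwrite("pics/c8.png",v)
E
```

```text
t: 7.57
eef_pos: [0.5164, 0.2214, 0.1448]
ee_rot: [3.141, -0.003, 0.78]
force: [-0.1, 0.7, -1.4]
width: 0.0487
gripper_force: 3.5
t: 7.98
eef_pos: [0.5698, 0.2753, 0.1414]
ee_rot: [-3.141, 0.002, 0.78]
force: [-0.3, 0.1, -1.0]
width: 0.0485
gripper_force: 3.5
```

View pics/c8.png

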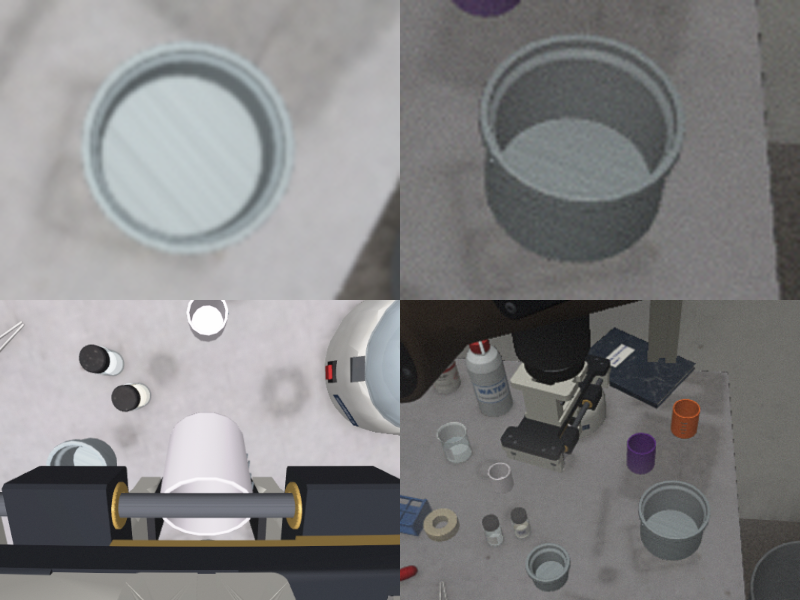

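The jar is still empty. There are no balls on the bench and the beaker is still tilted, so they must still be inside it. In the earlier wrist view the sides look parallel, which means the tilt only reached about 76°. The beaker slid in the pads because I pressed too close to the pivot. Next I'll estimate the present tilt.

Run:
```python
from h import *
P=np.array(arm.get_state()["eef_pos"])+[0,0,.019]; a=np.array([.707,.707,0]); y=np.array([-.707,.707,0]); z=np.array([0,0,1.])
t=np.linspace(0,2*np.pi,73)
for th in range(0,100,10):
    r=np.radians(th); ax=a*np.sin(r)-z*np.cos(r); e=a*np.cos(r)+z*np.sin(r); o=[]
    for L in (.044,-.012):
        q=w2px("wrist",P+ax*L+.025*(np.cos(t)[:,None]*e+np.sin(t)[:,None]*y)); o+=[q[:,1].min(),q[:,1].max(),np.ptp(q[:,0])]
    print(th,np.round(o).astype(int))
g=cv2.imread("pics/w8.png").astype(int); m=(g.min(2)>205)&(g.max(2)-g.min(2)<25)
for r in range(140,300,8):
    c=np.flatnonzero(m[r,220:420])+220; print(r,(c.min(),c.max(),len(c)) if len(c) else None, g[r,316])
```

```text
0 [192 277  90 223 337 125]
10 [180 262  91 233 334 124]
20 [170 246  93 245 329 124]
30 [162 231  96 257 323 123]
40 [156 217  99 271 316 122]
50 [152 204 103 285 308 121]
60 [153 191 108 298 299 119]
70 [157 179 114 290 310 118]
80 [166 169 120 280 320 116]
90 [161 181 126 271 328 114]
140 (np.int64(225), np.int64(229), 5) [201 196 201]
148 None [201 197 201]
156 (np.int64(287), np.int64(340), 54) [231 226 231]
164 (np.int64(277), np.int64(344), 68) [232 226 231]
172 (np.int64(270), np.int64(345), 75) [232 227 231]
180 (np.int64(271), np.int64(345), 75) [232 227 232]
188 (np.int64(270), np.int64(346), 77) [232 226 231]
196 (np.int64(268), np.int64(346), 79) [231 226 230]
204 (np.int64(267), np.int64(347), 81) [232 226 231]
212 (np.int64(266), np.int64(346), 81) [231 226 230]
220 (np.int64(264), np.int64(348), 85) [231 226 230]
228 (np.int64(263), np.int64(348), 86) [231 225 230]
236 (np.int64(261), np.int64(347), 87) [240 235 239]
244 (np.int64(260), np.int64(355), 96) [232 227 232]
252 (np.int64(258), np.int64(367), 89) [232 227 231]
260 None [75 71 70]
268 None [115 107 105]
276 None [126 115 114]
284 None [120 112 108]
292 (np.int64(258), np.int64(372), 84) [233 227 232]
```

The tilt is now only about 20°, because the beaker swings down under its own weight in the light grip. I'll set it on the bench, which levels it. Then I'll regrasp nearer the fingertips, so the pivot can go much lower over the rim with a long lever.

```bash
python3 -m crank '[{"dx":0.010,"dy":-0.020,"dz":-0.020,"twist":0,"grip":-0.3},{"dx":0.015,"dy":-0.040,"dz":-0.045,"twist":0,"grip":-0.3},{"dx":0.015,"dy":-0.040,"dz":-0.070,"twist":0,"grip":-0.3},{"dx":0.015,"dy":-0.040,"dz":-0.090,"twist":0,"grip":-0.3},{"dx":0.015,"dy":-0.040,"dz":-0.100,"twist":0,"grip":-0.3}]'
python3 -m crank '[{"dx":0,"dy":0,"dz":-0.004,"twist":0,"grip":-0.3},{"dx":0,"dy":0,"dz":-0.008,"twist":0,"grip":-0.3},{"dx":0,"dy":0,"dz":-0.011,"twist":0,"grip":-0.3},{"dx":0,"dy":0,"dz":-0.014,"twist":0,"grip":-0.3},{"dx":0,"dy":0,"dz":-0.015,"twist":0,"grip":-0.3}]'
python3 -m crank '[{"dx":0,"dy":0,"dz":0,"twist":0,"grip":-0.3},{"dx":0,"dy":0,"dz":0,"twist":0,"grip":-0.3},{"dx":0,"dy":0,"dz":0,"twist":0,"grip":-0.3},{"dx":0,"dy":0,"dz":0,"twist":0,"grip":-0.3},{"dx":0,"dy":0,"dz":0,"twist":0,"grip":-0.3}]'
python3 - <<'E'
from h import *
w=save("wrist","pics/w9.png"); s=arm.get_state(); print(np.round(s["eef_pos"],4),np.round(s["force"],1))
P=np.array(s["eef_pos"])+[0,0,.019]; a=np.array([.707,.707,0]); y=np.array([-.707,.707,0]); z=np.array([0,0,1.])
t=np.linspace(0,2*np.pi,73)
for th in range(0,40,10):
    r=np.radians(th); ax=a*np.sin(r)-z*np.cos(r); e=a*np.cos(r)+z*np.sin(r); o=[]
    for L in (.044,-.012):
        q=w2px("wrist",P+ax*L+.025*(np.cos(t)[:,None]*e+np.sin(t)[:,None]*y)); o+=[q[:,1].min(),q[:,1].max(),np.ptp(q[:,0])]
    print(th,np.round(o).astype(int))
g=w.astype(int)
print([(r,*g[r,316][:1]) for r in range(150,320,4)])
E
```

```text
t: 8.55
eef_pos: [0.5826, 0.2327, 0.0404]
ee_rot: [-3.141, 0.003, 0.779]
force: [0.0, -0.0, -1.3]
width: 0.0485
gripper_force: 3.5
t: 8.97
eef_pos: [0.5847, 0.2351, 0.0281]
ee_rot: [3.141, -0.001, 0.781]
force: [0.2, 0.1, -0.7]
width: 0.0484
gripper_force: 3.5
t: 9.38
eef_pos: [0.5845, 0.2347, 0.0278]
ee_rot: [3.142, -0.0, 0.78]
force: [1.0, 0.4, -1.0]
width: 0.0491
gripper_force: 3.5
[0.5845 0.2347 0.0277] [ 0.6 -0.6 -0.7]
0 [192 277  90 223 337 125]
10 [180 262  91 233 334 124]
20 [170 246  93 244 329 124]
30 [162 232  96 257 323 123]
[(150, np.int64(183)), (154, np.int64(224)), (158, np.int64(225)), (162, np.int64(224)), (166, np.int64(224)), (170, np.int64(225)), (174, np.int64(225)), (178, np.int64(224)), (182, np.int64(224)), (186, np.int64(224)), (190, np.int64(224)), (194, np.int64(224)), (198, np.int64(224)), (202, np.int64(224)), (206, np.int64(224)), (210, np.int64(223)), (214, np.int64(224)), (218, np.int64(224)), (222, np.int64(224)), (226, np.int64(223)), (230, np.int64(223)), (234, np.int64(228)), (238, np.int64(242)), (242, np.int64(224)), (246, np.int64(225)), (250, np.int64(225)), (254, np.int64(225)), (258, np.int64(55)), (262, np.int64(82)), (266, np.int64(100)), (270, np.int64(101)), (274, np.int64(109)), (278, np.int64(113)), (282, np.int64(111)), (286, np.int64(100)), (290, np.int64(153)), (294, np.int64(226)), (298, np.int64(226)), (302, np.int64(225)), (306, np.int64(224)), (310, np.int64(225)), (314, np.int64(225)), (318, np.int64(189))]
```

```bash
cat >> h.py <<'E'
def arc():
    w=save("wrist","pics/wa.png"); s=arm.get_state(); c=w[:,316,0].astype(int); i=[r for r in range(140,300) if c[r]-max(c[r-5],0)>8 and c[r+5]<c[r]-5]
    top=next(r for r in range(140,300) if c[r]>212); print(np.round(s["eef_pos"],4),np.round(s["force"],1),"base row",top,"mouth rows",i[:6],i[-1:])
E
python3 -m crank '[{"dx":0,"dy":0,"dz":-0.001,"twist":0,"grip":-0.3},{"dx":0,"dy":0,"dz":-0.002,"twist":0,"grip":-0.3},{"dx":0,"dy":0,"dz":-0.003,"twist":0,"grip":-0.3},{"dx":0,"dy":0,"dz":-0.004,"twist":0,"grip":-0.3},{"dx":0,"dy":0,"dz":-0.005,"twist":0,"grip":-0.3}]'
python3 -c "from h import *; arc()"
python3 -m crank '[{"dx":0,"dy":0,"dz":-0.001,"twist":0,"grip":-0.3},{"dx":0,"dy":0,"dz":-0.002,"twist":0,"grip":-0.3},{"dx":0,"dy":0,"dz":-0.003,"twist":0,"grip":-0.3},{"dx":0,"dy":0,"dz":-0.004,"twist":0,"grip":-0.3},{"dx":0,"dy":0,"dz":-0.005,"twist":0,"grip":-0.3}]'
python3 -c "from h import *; arc()"
```

```text
t: 9.85
eef_pos: [0.5849, 0.235, 0.023]
ee_rot: [3.141, -0.001, 0.781]
force: [0.2, 0.9, 4.6]
width: 0.0484
gripper_force: 3.5
[0.5848 0.2349 0.0227] [-0.3  2.   4.6] base row 153 mouth rows [236, 237, 238, 239, 240] [240]
t: 10.32
eef_pos: [0.5845, 0.2346, 0.0175]
ee_rot: [3.142, -0.0, 0.78]
force: [0.3, -0.2, 4.8]
width: 0.0486
gripper_force: 3.5
[0.5844 0.2346 0.0173] [ 0.4 -0.6  3.7] base row 153 mouth rows [240, 241, 242, 243, 244] [244]
```

The corner is directly under the pivot, so pressing down only slides the beaker. Dragging towards +x+y with the corner on the bench should bring it upright.

```bash
python3 -m crank '[{"dx":0.003,"dy":0.003,"dz":0,"twist":0,"grip":-0.3},{"dx":0.006,"dy":0.006,"dz":0,"twist":0,"grip":-0.3},{"dx":0.009,"dy":0.009,"dz":-0.001,"twist":0,"grip":-0.3},{"dx":0.012,"dy":0.012,"dz":-0.002,"twist":0,"grip":-0.3},{"dx":0.015,"dy":0.015,"dz":-0.003,"twist":0,"grip":-0.3}]'
python3 -c "from h import *; arc()"
```

```text
t: 10.78
eef_pos: [0.5994, 0.2498, 0.014]
ee_rot: [-3.141, 0.001, 0.78]
force: [-0.4, -0.4, 0.6]
width: 0.0489
gripper_force: 3.5
[0.6    0.2504 0.0139] [ 1.6  0.4 -0.2] base row 212 mouth rows [213, 214, 215, 216, 217, 232] [256]
```

```bash
python3 -m crank '[{"dx":0,"dy":0,"dz":-0.001,"twist":0,"grip":-0.3},{"dx":0,"dy":0,"dz":-0.002,"twist":0,"grip":-0.3},{"dx":0,"dy":0,"dz":-0.002,"twist":0,"grip":-0.3},{"dx":0,"dy":0,"dz":-0.002,"twist":0,"grip":0},{"dx":0,"dy":0,"dz":-0.002,"twist":0,"grip":0.4}]'
python3 -m crank '[{"dx":0,"dy":0,"dz":0,"twist":0,"grip":0.5},{"dx":0,"dy":0,"dz":0,"twist":0,"grip":0.5},{"dx":0,"dy":0,"dz":0.005,"twist":0,"grip":0.5},{"dx":0,"dy":0,"dz":0.014,"twist":0,"grip":0.5},{"dx":0,"dy":0,"dz":0.022,"twist":0,"grip":0.5}]'
python3 - <<'E'
from h import *
w=save("wrist","pics/w10.png"); s=arm.get_state(); P=np.array(s["eef_pos"]); print(P.round(4))
t=np.linspace(0,2*np.pi,73)
for zz,r in ((0,.025),(.056,.025)):
    q=w2px("wrist",np.c_[P[0]+r*np.cos(t),P[1]+r*np.sin(t),0*t+zz]); print(zz,q.min(0).round(),q.max(0).round())
g=w.astype(int); m=((g.min(2)>200)&(g.max(2)-g.min(2)<20))
print([(r,int(g[r,316,0])) for r in range(150,260,3)]); print([(c,int(g[235,c,0])) for c in range(236,396,4)])
E
```

```text
t: 11.25
eef_pos: [0.5991, 0.2494, 0.0125]
ee_rot: [-3.141, 0.001, 0.78]
force: [-0.6, -0.5, -0.6]
width: 0.0517
gripper_force: 0.0
t: 11.67
eef_pos: [0.5995, 0.2496, 0.0354]
ee_rot: [3.141, 0.0, 0.78]
force: [-0.0, 0.5, 0.3]
width: 0.0658
gripper_force: 0.0
[0.6006 0.2503 0.0375]
0 [272. 187.] [357. 268.]
0.056 [256. 214.] [371. 320.]
[(150, 194), (153, 195), (156, 195), (159, 193), (162, 192), (165, 193), (168, 173), (171, 157), (174, 157), (177, 158), (180, 157), (183, 155), (186, 161), (189, 253), (192, 241), (195, 253), (198, 253), (201, 253), (204, 131), (207, 168), (210, 185), (213, 197), (216, 202), (219, 197), (222, 188), (225, 165), (228, 116), (231, 151), (234, 174), (237, 189), (240, 201), (243, 204), (246, 196), (249, 180), (252, 145), (255, 156), (258, 56)]
[(236, 190), (240, 141), (244, 141), (248, 196), (252, 198), (256, 222), (260, 251), (264, 127), (268, 127), (272, 132), (276, 132), (280, 135), (284, 167), (288, 191), (292, 193), (296, 181), (300, 155), (304, 137), (308, 167), (312, 183), (316, 180), (320, 166), (324, 138), (328, 169), (332, 172), (336, 182), (340, 179), (344, 159), (348, 149), (352, 163), (356, 160), (360, 156), (364, 152), (368, 241), (372, 250), (376, 195), (380, 195), (384, 175), (388, 142), (392, 186)]
```

The beaker stands upright with the balls visible inside. It sits about 8 mm towards +x+y of the gripper centre. I'll centre on it, regrip near the fingertips (TCP at about 0.036) and lift.

```bash
python3 -m crank '[{"dx":0.003,"dy":0.003,"dz":0,"twist":0,"grip":0.5},{"dx":0.006,"dy":0.006,"dz":0,"twist":0,"grip":0.5},{"dx":0.006,"dy":0.006,"dz":0,"twist":0,"grip":0.5},{"dx":0.006,"dy":0.006,"dz":0,"twist":0,"grip":0},{"dx":0.006,"dy":0.006,"dz":0,"twist":0,"grip":-0.3}]' 8
python3 -m crank '[{"dx":0,"dy":0,"dz":0,"twist":0,"grip":-0.3},{"dx":0,"dy":0,"dz":0,"twist":0,"grip":-0.3},{"dx":0,"dy":0,"dz":0,"twist":0,"grip":-0.3},{"dx":0,"dy":0,"dz":0,"twist":0,"grip":-0.3},{"dx":0,"dy":0,"dz":0,"twist":0,"grip":-0.3}]'
python3 - <<'E'
from h import *
w=save("wrist","pics/w11.png"); g=w.astype(int); print([(r,int(g[r,316,0])) for r in range(180,260,3)])
E
python3 -m crank '[{"dx":0,"dy":0,"dz":0.010,"twist":0,"grip":-0.3},{"dx":0,"dy":0,"dz":0.025,"twist":0,"grip":-0.3},{"dx":0,"dy":0,"dz":0.042,"twist":0,"grip":-0.3},{"dx":0,"dy":0,"dz":0.058,"twist":0,"grip":-0.3},{"dx":0,"dy":0,"dz":0.067,"twist":0,"grip":-0.3}]'
python3 - <<'E'
from h import *
w=save("wrist","pics/w12.png"); g=w.astype(int); print([(r,int(g[r,316,0])) for r in range(180,260,3)])
E
```

```text
t: 12.13
eef_pos: [0.6052, 0.2556, 0.0341]
ee_rot: [-3.141, 0.001, 0.78]
force: [-0.5, -0.3, 0.6]
width: 0.0574
gripper_force: 0.0
t: 12.55
eef_pos: [0.6053, 0.2556, 0.0345]
ee_rot: [-3.142, 0.0, 0.78]
force: [-0.2, 0.5, -0.2]
width: 0.0486
gripper_force: 8.0
[(180, 202), (183, 171), (186, 166), (189, 165), (192, 165), (195, 165), (198, 163), (201, 163), (204, 163), (207, 180), (210, 254), (213, 253), (216, 254), (219, 130), (222, 167), (225, 188), (228, 206), (231, 211), (234, 207), (237, 199), (240, 180), (243, 123), (246, 155), (249, 181), (252, 197), (255, 209), (258, 60)]
t: 13.02
eef_pos: [0.6064, 0.2562, 0.1045]
ee_rot: [3.141, -0.003, 0.781]
force: [0.9, -0.3, -0.2]
width: 0.0487
gripper_force: 8.0
[(180, 210), (183, 174), (186, 166), (189, 168), (192, 166), (195, 166), (198, 165), (201, 164), (204, 166), (207, 182), (210, 254), (213, 254), (216, 254), (219, 135), (222, 172), (225, 191), (228, 208), (231, 214), (234, 208), (237, 201), (240, 177), (243, 128), (246, 161), (249, 185), (252, 201), (255, 212), (258, 58)]
```

It's held upright, with the pivot about 11 mm above the fingertips. I'll move to the start position beside the jar again, then roll the wall about the rim along the computed arc so that the contact stays near the base.

```bash
python3 -m crank '[{"dx":-0.014,"dy":-0.006,"dz":0,"twist":0,"grip":-0.3},{"dx":-0.035,"dy":-0.015,"dz":0,"twist":0,"grip":-0.3},{"dx":-0.060,"dy":-0.025,"dz":-0.001,"twist":0,"grip":-0.3},{"dx":-0.082,"dy":-0.034,"dz":-0.002,"twist":0,"grip":-0.3},{"dx":-0.094,"dy":-0.039,"dz":-0.002,"twist":0,"grip":-0.3}]' 6
python3 -m crank '[{"dx":-0.005,"dy":-0.005,"dz":0,"twist":0,"grip":-0.3},{"dx":-0.010,"dy":-0.010,"dz":0,"twist":0,"grip":-0.3},{"dx":-0.014,"dy":-0.014,"dz":0.002,"twist":0,"grip":-0.3},{"dx":-0.017,"dy":-0.017,"dz":0.004,"twist":0,"grip":-0.3},{"dx":-0.020,"dy":-0.020,"dz":0.006,"twist":0,"grip":-0.3}]' 4
python3 -m crank '[{"dx":-0.003,"dy":-0.003,"dz":0,"twist":0,"grip":-0.3},{"dx":-0.006,"dy":-0.006,"dz":0.001,"twist":0,"grip":-0.3},{"dx":-0.009,"dy":-0.009,"dz":0.001,"twist":0,"grip":-0.3},{"dx":-0.011,"dy":-0.011,"dz":0.001,"twist":0,"grip":-0.3},{"dx":-0.014,"dy":-0.014,"dz":0,"twist":0,"grip":-0.3}]'
cat >> h.py <<'E'
def tilt2(f,p=.0107,h=.045):
    w=save("wrist",f); s=arm.get_state(); P=np.array(s["eef_pos"])+[0,0,p]; a=np.array([.707,.707,0]); y=np.array([-.707,.707,0]); z=np.array([0,0,1.]); t=np.linspace(0,2*np.pi,73)
    print(P.round(4),np.round(s["force"],1))
    for th in range(0,121,15):
        r=np.radians(th); ax=a*np.sin(r)-z*np.cos(r); e=a*np.cos(r)+z*np.sin(r)
        q=w2px("wrist",P+ax*h+.025*(np.cos(t)[:,None]*e+np.sin(t)[:,None]*y)); print(th,int(q[:,1].min()),int(np.ptp(q[:,0])),end="; ")
    g=w.astype(int); m=(g.min(2)>212)&(g.max(2)-g.min(2)<25); print()
    for r in range(100,260,10):
        c=np.flatnonzero(m[r,220:420])+220
        if len(c)>20: print((r,int(c.min()),int(c.max()),len(c)),end=" ")
    b=cv2.imread("pics/t1.png",0).astype(np.float32)[265:305,300:385]; n=cv2.cvtColor(save("top",f.replace(".png","t.png")),cv2.COLOR_RGB2GRAY).astype(np.float32)[265:305,300:385]
    print("\njar shift px",cv2.phaseCorrelate(b,n)[0])
E
python3 -c "from h import *; tilt2('pics/w13.png')"
```

```text
t: 13.48
eef_pos: [0.5087, 0.2151, 0.0989]
ee_rot: [-3.141, 0.002, 0.78]
force: [-0.9, 0.3, -1.1]
width: 0.0485
gripper_force: 6.0
t: 13.9
eef_pos: [0.4919, 0.1968, 0.1059]
ee_rot: [3.141, -0.001, 0.78]
force: [0.9, 1.2, -1.9]
width: 0.0485
gripper_force: 4.0
t: 14.32
eef_pos: [0.4777, 0.1827, 0.1059]
ee_rot: [3.141, -0.001, 0.78]
force: [1.3, 1.0, 0.6]
width: 0.049
gripper_force: 4.0
[0.4767 0.182  0.1162] [ 0.1 -0.5  0.3]
0 188 86; 15 171 88; 30 158 91; 45 149 96; 60 148 102; 75 155 110; 90 156 119; 105 149 128; 120 148 137; 
(150, 283, 346, 64) (160, 272, 352, 81) (170, 270, 352, 83) (180, 269, 353, 85) (190, 268, 353, 86) (200, 266, 353, 88) (210, 265, 354, 90) (220, 264, 355, 92) (230, 262, 354, 93) (240, 261, 355, 95) (250, 260, 359, 97) 
jar shift px (0.030564198008839583, -0.08021671855014034)
```

```bash
python3 -m crank '[{"dx":-0.003,"dy":-0.003,"dz":0,"twist":0,"grip":-0.3},{"dx":-0.006,"dy":-0.006,"dz":-0.001,"twist":0,"grip":-0.3},{"dx":-0.009,"dy":-0.009,"dz":-0.003,"twist":0,"grip":-0.3},{"dx":-0.012,"dy":-0.012,"dz":-0.006,"twist":0,"grip":-0.3},{"dx":-0.015,"dy":-0.015,"dz":-0.009,"twist":0,"grip":-0.3}]'
python3 -m crank '[{"dx":-0.001,"dy":-0.001,"dz":-0.002,"twist":0,"grip":-0.3},{"dx":-0.002,"dy":-0.002,"dz":-0.004,"twist":0,"grip":-0.3},{"dx":-0.003,"dy":-0.003,"dz":-0.005,"twist":0,"grip":-0.3},{"dx":-0.004,"dy":-0.004,"dz":-0.007,"twist":0,"grip":-0.3},{"dx":-0.005,"dy":-0.005,"dz":-0.008,"twist":0,"grip":-0.3}]'
python3 -c "from h import *; tilt2('pics/w14.png')"
```

```text
t: 14.83
eef_pos: [0.4619, 0.1672, 0.0963]
ee_rot: [-3.142, 0.0, 0.78]
force: [0.7, 0.1, 0.7]
width: 0.049
gripper_force: 4.0
t: 15.25
eef_pos: [0.4574, 0.1626, 0.0883]
ee_rot: [-3.142, 0.0, 0.78]
force: [1.0, 0.7, -0.0]
width: 0.0485
gripper_force: 4.0
[0.4572 0.1625 0.0989] [-0.4 -0.5 -0.7]
0 188 86; 15 171 88; 30 158 91; 45 149 96; 60 148 102; 75 155 110; 90 156 119; 105 149 128; 120 148 137; 
(140, 303, 333, 22) (150, 258, 368, 111) (160, 258, 367, 110) (170, 258, 367, 110) (180, 258, 367, 110) (190, 258, 366, 109) (200, 258, 366, 109) (210, 257, 366, 110) (220, 257, 365, 109) (230, 222, 365, 110) (240, 258, 365, 108) (250, 258, 364, 107) 
jar shift px (-29.81722095744223, 0.05183135269445671)
```

The jar "shift" reading is spurious: the gripper covers that patch, and the forces are near zero. The tilt is about 75°, as the beaker rode up in the pads. I'll lower to the limit above the rim and see how far it goes.

```bash
python3 -m crank '[{"dx":-0.001,"dy":-0.001,"dz":-0.002,"twist":0,"grip":-0.3},{"dx":-0.002,"dy":-0.002,"dz":-0.004,"twist":0,"grip":-0.3},{"dx":-0.003,"dy":-0.003,"dz":-0.006,"twist":0,"grip":-0.3},{"dx":-0.004,"dy":-0.004,"dz":-0.008,"twist":0,"grip":-0.3},{"dx":-0.004,"dy":-0.004,"dz":-0.010,"twist":0,"grip":-0.3}]'
python3 -c "
from h import *; tilt2('pics/w15.png')
g=cv2.imread('pics/w15.png').astype(int); m=(g.min(2)>200)&(g.max(2)-g.min(2)<25)
for r in (150,155,160,170,190,210,230,250,290,300): print(r,np.flatnonzero(m[r,220:420])[[0,-1]]+220 if m[r,220:420].any() else 0,end=' ')"
```

```text
t: 15.77
eef_pos: [0.4529, 0.1582, 0.0783]
ee_rot: [-3.141, 0.001, 0.78]
force: [-0.2, -1.4, 1.8]
width: 0.0483
gripper_force: 4.0
[0.4529 0.1582 0.0887] [ 0.6 -0.2 -0.1]
0 188 86; 15 171 88; 30 158 91; 45 149 96; 60 148 102; 75 155 110; 90 156 119; 105 149 128; 120 148 137; 
(160, 251, 373, 41) (170, 253, 372, 120) (180, 253, 372, 120) (190, 253, 371, 119) (200, 230, 370, 120) (210, 224, 369, 116) (220, 254, 368, 115) (230, 255, 367, 113) (240, 256, 367, 112) (250, 257, 366, 110) 
jar shift px (-17.947150631987924, 0.2701013814655333)
150 0 155 [250 376] 160 [250 375] 170 [251 374] 190 [239 389] 210 [222 406] 230 [252 412] 250 [257 368] 290 0 300 [275 354]
```

The base end has risen: its width is now about 122 px and it tapers towards the pads, which means roughly 100°. A quick wiggle should help the balls out. I'll compare frames from the same pose before and after.

```bash
python3 -c "
from h import *; save('scene','pics/sA.png'); save('top','pics/tA.png')"
python3 -m crank '[{"dx":-0.003,"dy":-0.003,"dz":-0.001,"twist":0,"grip":-0.3},{"dx":0.002,"dy":0.002,"dz":-0.001,"twist":0,"grip":-0.3},{"dx":0.004,"dy":0.004,"dz":-0.001,"twist":0,"grip":-0.3},{"dx":0,"dy":0,"dz":-0.001,"twist":0,"grip":-0.3},{"dx":0,"dy":0,"dz":-0.001,"twist":0,"grip":-0.3}]'
python3 -c "
from h import *; tilt2('pics/w16.png'); save('scene','pics/sB.png'); save('top','pics/tB.png')
for n in 'ts':
  o=cv2.imread(f'pics/{n}8.png',0).astype(int); A=cv2.imread(f'pics/{n}A.png',0).astype(int); B=cv2.imread(f'pics/{n}B.png',0).astype(int)
  cam_='top' if n=='t' else 'scene'; t=np.linspace(0,6.3,60); poly=w2px(cam_,np.c_[.444+.044*np.cos(t),.150+.044*np.sin(t),0*t+.008]).astype(np.int32)
  m=np.zeros(o.shape,np.uint8); cv2.fillPoly(m,[poly],1)
  for nm,X,Y in (('8A',o,A),('AB',A,B)):
    d=cv2.GaussianBlur(np.abs(X-Y).astype(np.float32),(0,0),1)*m; k,l,st,ce=cv2.connectedComponentsWithStats((d>12).astype(np.uint8)); print(n,nm,m.sum(),[(int(x[4]),ce[i].round().tolist()) for i,x in enumerate(st) if i and x[4]>10])
"
```

```text
t: 16.38
eef_pos: [0.4529, 0.1583, 0.0774]
ee_rot: [-3.141, 0.0, 0.78]
force: [-0.4, -0.3, -1.0]
width: 0.0486
gripper_force: 4.0
[0.453  0.1584 0.0881] [ 0.9 -0.6 -0.6]
0 188 86; 15 171 88; 30 158 91; 45 149 96; 60 148 102; 75 155 110; 90 156 119; 105 149 128; 120 148 137; 
(170, 252, 373, 122) (180, 252, 372, 121) (190, 253, 371, 119) (200, 230, 370, 120) (210, 254, 370, 117) (220, 255, 369, 115) (230, 255, 368, 114) (240, 256, 367, 112) (250, 257, 366, 110) 
jar shift px (-18.216169104989632, 0.5287472804636408)
t 8A 2253 [(2253, [340.0, 262.0])]
t AB 2253 []
s 8A 1856 [(1655, [358.0, 261.0])]
s AB 1856 [(14, [360.0, 257.0]), (21, [361.0, 263.0])]
```

```bash
python3 -c "
from h import *
for n,nm in (('s','sB'),('s','s6'),('t','tB')):
  o=cv2.imread(f'pics/{n}8.png',0).astype(np.float32); B=cv2.imread(f'pics/{nm}.png',0).astype(np.float32)
  N=lambda i:cv2.GaussianBlur(i,(0,0),1)/cv2.GaussianBlur(i,(0,0),9)
  cam_='top' if n=='t' else 'scene'; t=np.linspace(0,6.3,60); poly=w2px(cam_,np.c_[.444+.040*np.cos(t),.150+.040*np.sin(t),0*t+.008]).astype(np.int32)
  m=np.zeros(o.shape,np.uint8); cv2.fillPoly(m,[poly],1); x0,y0=poly.min(0); x1,y1=poly.max(0)
  d=((N(B)-N(o))*100*m)[y0:y1+1:3,x0:x1+1:3]; print(nm,x0,y0); print(np.array2string(d.astype(int),max_line_width=200))
"
```

```text
sB 334 241
[[  0   0   0   0   0   0 -32 -29 -28 -25   0   0   0   0   0   0]
 [  0   0   0   0 -41 -37 -28 -13 -32 -32 -24 -41 -44   0   0   0]
 [  0   0 -30 -47 -54 -50 -46 -34 -36 -36 -37 -45 -18  31   0   0]
 [  0   7  13  17   8 -13 -37 -49 -50 -46 -46 -53   3  24  18   0]
 [  0   2   4   7  13  18  20  12  -4 -32 -51 -37  13  20  15   0]
 [ 11  14  12  10   7   7   8  11  -5 -11   7   1  15  15  12   7]
 [  5   9  13  16  18  16  11   7   2   0   2   4  16  12   2   3]
 [  3   3   5   9  13  15  16  17   1  -8  -1   1  13   3   1   2]
 [  0   2   3   4   7   8  11  12  12  10  11  10   7   6   2   1]
 [  0   2   1   2   4   4   4   4   7   5   4   5   3   3   0   1]
 [  0   0   1   1   1   2   2   2   3   3   3   3   1   1   1   0]
 [  0   0   0   1   1   1   2   1   1   2   2   3   1   1   0   0]
 [  0   0   0   0   0   0   0   0   0   0   0   1   1   0   0   0]
 [  0   0   0   0   0   0   0   0   1   0  -2   1   0   0   0   0]]
s6 334 241
[[  0   0   0   0   0   0 -50  -3  18  14   0   0   0   0   0   0]
 [  0   0   0   0 -46 -50 -48  17  18  11   7   4   1   0   0   0]
 [  0
[... 1318 characters left out ...]
  1  -8 -21 -11   7  20  23  22  18   6  -9 -19 -25 -31 -33]
 [ -4  -3   0   2  -2 -16 -20  -5   8  18  24  27  24  18  10   2  -3]
 [ -4  -4  -2   1   2   0  -8 -18 -18  -8   5  15  21  20  16  15  15]
 [  0  -3  -4  -2   1   1   0   0  -6 -18 -22 -18 -11  -5  -3  -3   0]
 [  0  -5  -4  -4  -2   0   1   0   0   0  -3 -10 -20 -27 -30 -36   0]
 [  0  -6  -6  -4  -3  -1   1   0   0   0   0  -3  -6 -11 -16 -21   0]
 [  0   0  -7  -4  -4  -3  -1   0   0  -2  -3  -5  -8 -12 -19   0   0]
 [  0   0   0  -6  -4  -4  -4  -2  -1  -3  -5  -8 -12 -18   0   0   0]
 [  0   0   0   0   0  -4  -5  -6  -5  -5  -8 -13 -15   0   0   0   0]
 [  0   0   0   0   0   0   0  -5  -8  -7  -7   0   0   0   0   0   0]]
```

```bash
python3 -m crank '[{"dx":0.008,"dy":0.008,"dz":0,"twist":0,"grip":-0.3},{"dx":0.008,"dy":0.008,"dz":0,"twist":0,"grip":-0.3},{"dx":0.006,"dy":0.006,"dz":0,"twist":0,"grip":-0.3},{"dx":0.003,"dy":0.003,"dz":0,"twist":0,"grip":-0.3},{"dx":0,"dy":0,"dz":0,"twist":0,"grip":-0.3}]'
python3 -m crank '[{"dx":0.008,"dy":0.008,"dz":0,"twist":0,"grip":-0.3},{"dx":0.008,"dy":0.008,"dz":0,"twist":0,"grip":-0.3},{"dx":0.006,"dy":0.006,"dz":0,"twist":0,"grip":-0.3},{"dx":0.003,"dy":0.003,"dz":0,"twist":0,"grip":-0.3},{"dx":0,"dy":0,"dz":0,"twist":0,"grip":-0.3}]'
python3 -c "
from h import *; tilt2('pics/w17.png'); save('scene','pics/sC.png'); B=cv2.imread('pics/sB.png',0).astype(int); C=cv2.imread('pics/sC.png',0).astype(int)
print((C-B)[241:282:3,334:382:3])"
```

```text
t: 17.0
eef_pos: [0.4528, 0.1582, 0.0773]
ee_rot: [-3.141, 0.001, 0.78]
force: [0.3, 0.2, -0.4]
width: 0.0489
gripper_force: 4.0
t: 17.42
eef_pos: [0.4527, 0.158, 0.0774]
ee_rot: [-3.141, 0.001, 0.78]
force: [-1.1, -0.4, -0.7]
width: 0.0487
gripper_force: 4.0
[0.452  0.1574 0.0881] [-1.7 -1.6 -1.9]
0 188 86; 15 171 88; 30 158 91; 45 149 96; 60 148 102; 75 155 110; 90 156 119; 105 149 128; 120 148 137; 
(170, 251, 375, 41) (180, 251, 373, 123) (190, 252, 372, 121) (200, 230, 371, 122) (210, 223, 370, 119) (220, 254, 369, 116) (230, 255, 368, 114) (240, 256, 367, 112) (250, 256, 366, 111) 
jar shift px (15.624818538982122, -0.6481963286893517)
[[ -3   1  -2  -2  -4   7  -8  -1  -3   1   5   0   5  -9   4   3]
 [ -1  -2   1   1  -3   1   1  -6  -1  -1  12  -2   3 -32   3   2]
 [  4   3  -5  -3  -3  -1   5  -3   2   4  -4  -3  -9   6  -3   7]
 [ -5   2   3  -1  -1 -14   0   4  -2  -6   1   9 -56   0   3   4]
 [  2   2  -3  -5  -4  -5   5   7  -6   0   6  -5 -27   4   1  -5]
 [ -6  -6  -3  -4  -8  -5   3   5  19   5  -2  -3  -4  -1   2  -4]
 [ -2  -1  -6   2  -3   3   6  -4   3  -7  -1   6   3  -1   1   0]
 [  1  -2  -3   1   1  -2   0  -4  -3   0   3  -2   3   8  -1   6]
 [ -4   2   1  -2  -7  10  -2   1  -1   0   0   2   2   3   6  -1]
 [ -3  -1   4   2  -2  -5   2   0  -5   4  -6   2  -4  -1   5  -1]
 [  7   1  -1  -5  -2   1   4   1   3  -1   2  11   0   4  -5  -7]
 [ -7   0  -2   7  -7  -2   2   4  -1   3   0  -3  -2  -3   0   5]
 [  0  -3   0   1  -6  -8  -2   3  -2  12   5   3  -1  -2   3   2]
 [  3  -1  -1  -3  -7  -4   7  -2  -5   3  -9  -3   3   0  -2  -8]]
```

No further change. I'll lift, back off the same way and check the jar against the earlier empty frame.

```bash
python3 -m crank '[{"dx":0,"dy":0,"dz":0.010,"twist":0,"grip":-0.3},{"dx":0.005,"dy":0.005,"dz":0.025,"twist":0,"grip":-0.3},{"dx":0.020,"dy":0.020,"dz":0.040,"twist":0,"grip":-0.3},{"dx":0.040,"dy":0.040,"dz":0.050,"twist":0,"grip":-0.3},{"dx":0.060,"dy":0.060,"dz":0.055,"twist":0,"grip":-0.3}]' 6
python3 -m crank '[{"dx":0.022,"dy":0.022,"dz":0,"twist":0,"grip":-0.3},{"dx":0.044,"dy":0.044,"dz":0,"twist":0,"grip":-0.3},{"dx":0.055,"dy":0.055,"dz":0,"twist":0,"grip":-0.3},{"dx":0.060,"dy":0.060,"dz":0,"twist":0,"grip":-0.3},{"dx":0.060,"dy":0.060,"dz":0,"twist":0,"grip":-0.3}]'
python3 -c "
from h import *; tilt2('pics/w18.png'); save('scene','pics/sD.png'); save('top','pics/tD.png')
for n in 'ts':
  o=cv2.imread(f'pics/{n}8.png',0).astype(np.float32); B=cv2.imread(f'pics/{n}D.png',0).astype(np.float32)
  c='top' if n=='t' else 'scene'; t=np.linspace(0,6.3,60); poly=w2px(c,np.c_[.444+.044*np.cos(t),.150+.044*np.sin(t),0*t+.012]).astype(np.int32)
  m=np.zeros(o.shape,np.uint8); cv2.fillPoly(m,[poly],1); d=cv2.GaussianBlur(np.abs(B-o),(0,0),1)*m
  k,l,st,ce=cv2.connectedComponentsWithStats((d>10).astype(np.uint8)); print(n,[(int(x[4]),ce[i].round().tolist()) for i,x in enumerate(st) if i and x[4]>8])
"
```

```text
t: 17.98
eef_pos: [0.5148, 0.2197, 0.1348]
ee_rot: [3.141, -0.003, 0.78]
force: [0.8, 1.1, -0.5]
width: 0.0486
gripper_force: 6.0
t: 18.4
eef_pos: [0.574, 0.2794, 0.1317]
ee_rot: [3.142, 0.001, 0.781]
force: [0.3, 0.4, 0.3]
width: 0.0487
gripper_force: 6.0
[0.5731 0.2785 0.1425] [-0.1 -0.1 -0.3]
0 188 86; 15 171 88; 30 158 91; 45 149 96; 60 148 102; 75 155 110; 90 156 119; 105 149 128; 120 148 137; 
(170, 252, 374, 38) (180, 253, 372, 120) (190, 253, 371, 119) (200, 254, 370, 117) (210, 254, 368, 115) (220, 255, 367, 113) (230, 256, 366, 111) (240, 257, 365, 109) (250, 257, 364, 108) 
jar shift px (0.006246388803106129, -0.10161580316194829)
t [(345, [349.0, 267.0]), (82, [342.0, 284.0])]
s [(113, [362.0, 257.0])]
```

The jar has balls in it and hasn't moved. The beaker keeps its tilt, so it's lighter now. I'll count the balls.

```bash
python3 -c "
from h import *
o=cv2.imread('pics/t8.png',0); B=cv2.imread('pics/tD.png',0)
d=cv2.absdiff(cv2.GaussianBlur(o,(0,0),.7),cv2.GaussianBlur(B,(0,0),.7)); print(d[250:296:2,330:370:2])
u=cv2.resize(B[225:295,305:380],None,fx=6,fy=6,interpolation=cv2.INTER_CUBIC)
c=cv2.HoughCircles(u,cv2.HOUGH_GRADIENT,1,42,param1=60,param2=11,minRadius=22,maxRadius=32)
print(sorted([(round(float(x)/6+305,1),round(float(y)/6+225,1),round(float(r)/6,1)) for x,y,r in c[0]]))
"
```

```text
[[ 0  0  1  0  0  0  1  0  0  1  0  0  0  0  1  0  0  0  0  1]
 [ 0  0  0  0  0  0  0  1  6 17 14  4  0  1  0  1  1  0  0  0]
 [ 0  0  0  0  0  1  0  8 30 33 33 25  3  1  0  0  0  0  0  0]
 [ 0  1  1  0  0  0  1 12 26 11 21 37 10  1  1  1  1  0  0  0]
 [ 1  0  0  0  0  3  6 16 23  8 18 34 10  0  0  1  0  1  1  1]
 [ 0  0  0  0  3 19 31 38 33 22 26 20  3  0  1  1  0  0  0  0]
 [ 0  1  0  1 11 28 17 25 36 14  7  3  0  0  0  1  0  0  0  1]
 [ 1  0  0  0 13 26  8 13 37 13  0  0  1  0  0  0  1  0  0  0]
 [ 0  1  1  1  7 26 23 27 30  6  0  0  1  1  1  0  0  0  0  0]
 [ 0  0  0  0  1 10 21 21 14  9  8  3  0  0  0  0  0  1  1  0]
 [ 0  0  0  0  1  0  2  5 24 28 31 21  2  1  1  0  0  1  0  1]
 [ 1  0  0  1  0  0  0 10 25 12 17 36 16 16 18  9  0  0  0  0]
 [ 0  0  1  1  1  1  1 11 21  7 16 39 36 26 31 27  2  0  1  0]
 [ 0  1  1  1  0  0  0  4 20 25 26 31 26  8 14 31 11  1  0  1]
 [ 1  1  0  0  1  2  4  2  6 15 10 14 22  7 15 28 11  0  0  0]
 [ 0  0  0  1  9 20 26 19  3  1  1  5 16 21 23 14  1  0  1  0]
 [ 0  1  1  6 25 18 22 37 11  0  1  0  2  7  7  2  1  1  0  0]
 [ 1  0  1  9 24  6  6 28 11  0  0  0  0  1  0  0  0  0  0  0]
 [ 1  1  1  4 20 17 18 31  8  0  0  1  0  0  0  0  0  1  1  0]
 [ 0  0  0  1  9 20 26 20  3  0  0  1  0  0  1  0  0  0  0  0]
 [ 0  0  0  1  0  2  4  2  1  1  0  1  0  0  1  0  0  0  0  0]
 [ 0  0  0  0  0  0  0  0  0  0  0  0  0  0  1  0  0  0  0  0]
 [ 1  0  0  1  1  0  1  0  1  0  0  0  0  1  1  0  0  0  0  1]]Traceback (most recent call last):
  File "<string>", line 7, in <module>
    print(sorted([(round(float(x)/6+305,1),round(float(y)/6+225,1),round(float(r)/6,1)) for x,y,r in c[0]]))
                                                                                                     ~^^^
TypeError: 'NoneType' object is not subscriptable
```

The difference image shows five rings, so all five balls are in the jar. To bring the beaker upright, I'll lower the grip to 3 N and jolt it vertically so the base swings down.

```bash
python3 -m crank '[{"dx":0,"dy":0,"dz":0,"twist":0,"grip":-0.3},{"dx":0,"dy":0,"dz":0.035,"twist":0,"grip":-0.3},{"dx":0,"dy":0,"dz":0.045,"twist":0,"grip":-0.3},{"dx":0,"dy":0,"dz":0.020,"twist":0,"grip":-0.3},{"dx":0,"dy":0,"dz":0.050,"twist":0,"grip":-0.3}]' 3
python3 -c "from h import *; tilt2('pics/w19.png')"
```

```text
t: 19.02
eef_pos: [0.5692, 0.2763, 0.1753]
ee_rot: [-3.138, 0.01, 0.779]
force: [-1.9, -0.1, -4.3]
width: 0.0488
gripper_force: 3.0
[0.5734 0.278  0.1968] [2.  0.9 7.5]
0 188 86; 15 171 88; 30 158 91; 45 149 96; 60 148 102; 75 155 110; 90 156 119; 105 149 128; 120 148 137; 
(140, 286, 341, 56) (150, 272, 355, 84) (160, 268, 356, 89) (170, 268, 355, 88) (180, 266, 356, 91) (190, 266, 356, 91) (200, 265, 356, 92) (210, 264, 356, 93) (220, 263, 356, 94) (230, 262, 356, 95) (240, 261, 357, 97) (250, 259, 357, 99) 
jar shift px (0.0744276765089893, -0.0844614201512961)
```

```bash
python3 -m crank '[{"dx":0,"dy":0,"dz":0.035,"twist":0,"grip":-0.3},{"dx":0,"dy":0,"dz":0.005,"twist":0,"grip":-0.3},{"dx":0,"dy":0,"dz":0.040,"twist":0,"grip":-0.3},{"dx":0,"dy":0,"dz":0.005,"twist":0,"grip":-0.3},{"dx":0,"dy":0,"dz":0,"twist":0,"grip":-0.3}]'
python3 -c "from h import *; tilt2('pics/w20.png'); arc()"
```

```text
t: 19.53
eef_pos: [0.5725, 0.2782, 0.1812]
ee_rot: [-3.141, -0.0, 0.78]
force: [-1.2, -0.2, -3.6]
width: 0.0488
gripper_force: 3.0
[0.5718 0.2776 0.1911] [-0.1 -1.1 -1.4]
0 188 86; 15 171 88; 30 158 91; 45 149 96; 60 148 102; 75 155 110; 90 156 119; 105 149 128; 120 148 137; 
(150, 298, 331, 34) (160, 280, 342, 63) (170, 275, 343, 69) (180, 274, 343, 70) (190, 272, 343, 72) (200, 271, 344, 74) (210, 269, 345, 77) (220, 267, 344, 78) (230, 266, 345, 80) (240, 264, 352, 89) (250, 263, 365, 74) 
jar shift px (0.04741576223448618, -0.07983363928418896)
[0.5733 0.2783 0.1828] [-0.3 -0.4 -0.3] base row 148 mouth rows [233, 234, 235, 236, 295, 297] [298]
```

The tilt is now about 20°. I'll descend and stop sharply, which helps level it, then touch down and drag as before.

```bash
python3 -m crank '[{"dx":0.004,"dy":-0.014,"dz":-0.020,"twist":0,"grip":-0.3},{"dx":0.008,"dy":-0.028,"dz":-0.058,"twist":0,"grip":-0.3},{"dx":0.012,"dy":-0.040,"dz":-0.096,"twist":0,"grip":-0.3},{"dx":0.012,"dy":-0.040,"dz":-0.115,"twist":0,"grip":-0.3},{"dx":0.012,"dy":-0.040,"dz":-0.115,"twist":0,"grip":-0.3}]'
python3 -c "from h import *; tilt2('pics/w21.png')"
python3 -m crank '[{"dx":0,"dy":0,"dz":-0.005,"twist":0,"grip":-0.3},{"dx":0,"dy":0,"dz":-0.010,"twist":0,"grip":-0.3},{"dx":0,"dy":0,"dz":-0.015,"twist":0,"grip":-0.3},{"dx":0,"dy":0,"dz":-0.020,"twist":0,"grip":-0.3},{"dx":0,"dy":0,"dz":-0.024,"twist":0,"grip":-0.3}]'
python3 -c "from h import *; arc()"
```

```text
t: 20.1
eef_pos: [0.5835, 0.2365, 0.0638]
ee_rot: [-3.14, 0.007, 0.779]
force: [-0.7, 0.2, -0.8]
width: 0.0487
gripper_force: 3.0
[0.5851 0.2378 0.0773] [0.6 0.6 0.6]
0 188 86; 15 171 88; 30 158 91; 45 149 96; 60 148 102; 75 155 110; 90 156 119; 105 149 128; 120 148 137; 
(150, 299, 330, 32) (160, 281, 340, 60) (170, 277, 340, 64) (180, 275, 340, 66) (190, 273, 341, 69) (200, 272, 340, 69) (210, 270, 340, 71) (220, 268, 341, 74) (230, 267, 339, 73) (240, 265, 352, 84) (250, 263, 365, 68) 
jar shift px (0.0730284565666608, -0.1497432513858996)
t: 20.62
eef_pos: [0.5854, 0.2389, 0.0435]
ee_rot: [3.142, -0.0, 0.781]
force: [-0.2, 0.1, -0.3]
width: 0.0487
gripper_force: 3.0
[0.585  0.2386 0.0425] [-1.1 -0.9 -1.1] base row 148 mouth rows [233, 234, 235, 295, 298, 299] [299]
```

```bash
python3 -m crank '[{"dx":0,"dy":0,"dz":-0.003,"twist":0,"grip":-0.3},{"dx":0,"dy":0,"dz":-0.005,"twist":0,"grip":-0.3},{"dx":0,"dy":0,"dz":-0.007,"twist":0,"grip":-0.3},{"dx":0,"dy":0,"dz":-0.008,"twist":0,"grip":-0.3},{"dx":0,"dy":0,"dz":-0.009,"twist":0,"grip":-0.3}]'
python3 -c "from h import *; arc()"
python3 -m crank '[{"dx":0,"dy":0,"dz":-0.002,"twist":0,"grip":-0.3},{"dx":0,"dy":0,"dz":-0.003,"twist":0,"grip":-0.3},{"dx":0,"dy":0,"dz":-0.004,"twist":0,"grip":-0.3},{"dx":0,"dy":0,"dz":-0.005,"twist":0,"grip":-0.3},{"dx":0,"dy":0,"dz":-0.006,"twist":0,"grip":-0.3}]'
python3 -c "from h import *; arc()"
```

```text
t: 21.08
eef_pos: [0.5859, 0.239, 0.035]
ee_rot: [3.141, -0.001, 0.78]
force: [0.1, -0.6, 4.4]
width: 0.0488
gripper_force: 3.0
[0.5857 0.2389 0.0348] [0.4 1.1 4.1] base row 149 mouth rows [236, 237, 238, 239] [239]
t: 21.55
eef_pos: [0.5855, 0.2387, 0.0285]
ee_rot: [3.142, -0.0, 0.78]
force: [0.2, -0.8, 3.3]
width: 0.0489
gripper_force: 3.0
[0.5854 0.2386 0.0283] [-0.5  1.2  3.9] base row 150 mouth rows [244, 245, 246] [246]
```

Contact is about 4 N. I'll drag towards +x+y to bring it upright.

```bash
python3 -m crank '[{"dx":0.003,"dy":0.003,"dz":0,"twist":0,"grip":-0.3},{"dx":0.006,"dy":0.006,"dz":0,"twist":0,"grip":-0.3},{"dx":0.009,"dy":0.009,"dz":-0.001,"twist":0,"grip":-0.3},{"dx":0.012,"dy":0.012,"dz":-0.002,"twist":0,"grip":-0.3},{"dx":0.015,"dy":0.015,"dz":-0.003,"twist":0,"grip":-0.3}]'
python3 -c "from h import *; arc()"
python3 -m crank '[{"dx":0.001,"dy":0.001,"dz":-0.001,"twist":0,"grip":-0.3},{"dx":0.001,"dy":0.001,"dz":-0.002,"twist":0,"grip":-0.3},{"dx":0.001,"dy":0.001,"dz":-0.003,"twist":0,"grip":-0.3},{"dx":0.001,"dy":0.001,"dz":-0.004,"twist":0,"grip":-0.3},{"dx":0.001,"dy":0.001,"dz":-0.004,"twist":0,"grip":-0.3}]'
python3 -c "from h import *; tilt2('pics/w22.png'); arc()"
```

```text
t: 22.02
eef_pos: [0.6007, 0.254, 0.0252]
ee_rot: [-3.141, 0.0, 0.78]
force: [-1.0, -0.8, 0.4]
width: 0.0486
gripper_force: 3.0
[0.6012 0.2544 0.025 ] [1.1 1.1 0.2] base row 218 mouth rows [] []
t: 22.48
eef_pos: [0.6018, 0.255, 0.0219]
ee_rot: [3.141, -0.001, 0.78]
force: [1.6, 2.7, 2.8]
width: 0.0484
gripper_force: 3.0
[0.6017 0.2549 0.0326] [1.1 1.5 3.2]
0 188 86; 15 171 88; 30 158 91; 45 149 96; 60 148 102; 75 155 110; 90 156 119; 105 149 128; 120 148 137; 
(220, 279, 350, 72) (230, 266, 363, 98) (240, 259, 370, 86) (250, 253, 376, 67) 
jar shift px (0.0627257929344367, -0.1372960166651218)
[0.6017 0.2548 0.0219] [1.6 1.1 3.6] base row 212 mouth rows [] []
```

It matches the upright appearance from before. I'll open, rise clear and check.

```bash
python3 -m crank '[{"dx":0,"dy":0,"dz":0.001,"twist":0,"grip":-0.1},{"dx":0,"dy":0,"dz":0.001,"twist":0,"grip":0.2},{"dx":0,"dy":0,"dz":0.001,"twist":0,"grip":0.5},{"dx":0,"dy":0,"dz":0.001,"twist":0,"grip":0.6},{"dx":0,"dy":0,"dz":0.001,"twist":0,"grip":0.6}]'
python3 -m crank '[{"dx":0,"dy":0,"dz":0.010,"twist":0,"grip":0.6},{"dx":0,"dy":0,"dz":0.030,"twist":0,"grip":0.6},{"dx":0,"dy":0,"dz":0.060,"twist":0,"grip":0.6},{"dx":0,"dy":0,"dz":0.090,"twist":0,"grip":0.6},{"dx":0,"dy":0,"dz":0.115,"twist":0,"grip":0.6}]'
python3 -m crank '[{"dx":-0.025,"dy":0.025,"dz":0.02,"twist":0,"grip":0.6},{"dx":-0.050,"dy":0.050,"dz":0.04,"twist":0,"grip":0.6},{"dx":-0.075,"dy":0.075,"dz":0.05,"twist":0,"grip":0.6},{"dx":-0.100,"dy":0.100,"dz":0.05,"twist":0,"grip":0.6},{"dx":-0.120,"dy":0.120,"dz":0.05,"twist":0,"grip":0.6}]'
python3 -m crank '[{"dx":-0.025,"dy":0.025,"dz":0,"twist":0,"grip":0.6},{"dx":-0.050,"dy":0.050,"dz":0,"twist":0,"grip":0.6},{"dx":-0.075,"dy":0.075,"dz":0,"twist":0,"grip":0.6},{"dx":-0.100,"dy":0.100,"dz":0,"twist":0,"grip":0.6},{"dx":-0.100,"dy":0.100,"dz":0,"twist":0,"grip":0.6}]'
python3 - <<'E'
from h import *
T=save("top","pics/tE.png"); S=save("scene","pics/sE.png"); s=arm.get_state(); print(s["eef_pos"],s["width"])
t=np.linspace(0,2*np.pi,73); B=np.array([.608,.260])
for nm,I in (("top",T),("scene",S)):
    for zz in (.056,0): q=w2px(nm,np.c_[B[0]+.025*np.cos(t),B[1]+.025*np.sin(t),0*t+zz]); print(nm,zz,q.min(0).round(),q.max(0).round())
    g=I.astype(int); th=215 if nm=="top" else 150
    m=((g.min(2)>g[:,:,:].min(2).mean()+35)&(g.max(2)-g.min(2)<20)).astype(np.uint8); x0,y0=(w2px(nm,[[*B,.03]])[0]-45).astype(int); mm=np.zeros_like(m); mm[y0:y0+90,x0:x0+90]=m[y0:y0+90,x0:x0+90]
    k,l,st,ce=cv2.connectedComponentsWithStats(mm); print([x.tolist() for x in st[1:] if x[4]>40])
E
```

```text
t: 23.05
eef_pos: [0.6011, 0.2544, 0.0223]
ee_rot: [-3.141, 0.001, 0.78]
force: [0.5, 0.0, -0.2]
width: 0.0666
gripper_force: 0.0
t: 23.47
eef_pos: [0.6018, 0.2547, 0.1405]
ee_rot: [3.141, -0.001, 0.781]
force: [-0.2, 0.3, -0.9]
width: 0.0701
gripper_force: 0.0
t: 23.88
eef_pos: [0.4801, 0.3763, 0.1898]
ee_rot: [-3.141, -0.003, 0.781]
force: [0.5, -0.1, -0.3]
width: 0.0701
gripper_force: 0.0
t: 24.3
eef_pos: [0.378, 0.4784, 0.1885]
ee_rot: [-3.141, -0.001, 0.784]
force: [0.4, -1.0, 0.6]
width: 0.0701
gripper_force: 0.0
[0.38027774 0.47559864 0.18824501] 0.07006846531245771
top 0.056 [257. 145.] [288. 175.]
top 0 [261. 154.] [289. 182.]
[[228, 118, 90, 90, 6031], [304, 202, 14, 6, 68]]
scene 0.056 [244. 186.] [273. 208.]
scene 0 [247. 206.] [275. 228.]
[]
```

Run:
```python
from h import *
for n,(x0,y0,x1,y1) in (("t",(240,125,310,200)),("s",(225,165,310,245))):
    g=cv2.imread(f"pics/{n}E.png").astype(int)[y0:y1,x0:x1]; o=cv2.imread(f"pics/{n}1.png").astype(int)[y0:y1,x0:x1]
    for th in (20,35,60):
        k,l,st,ce=cv2.connectedComponentsWithStats(((g.min(2)-o.min(2))>th).astype(np.uint8)); print(n,th,[(x[0]+x0,x[1]+y0,x[0]+x[2]+x0,x[1]+x[3]+y0,x[4]) for x in st[1:].tolist() if x[4]>25])
q=w2px("scene",[[.608,.26,0],[.608,.26,.056]]); print(q)
d=cv2.absdiff(cv2.imread("pics/tE.png",0),cv2.imread("pics/tD.png",0))[230:295,310:378]; print("jar change",np.percentile(d,[50,90,99]))
T=cv2.imread("pics/tE.png"); S=cv2.imread("pics/sE.png")
print(S[180:234:3,258,0]); print(S[212,236:290:3,0]); print(T[138:188:2,272,0])
```

```text
t 20 [(256, 145, 310, 175, 629), (293, 172, 306, 182, 45), (285, 180, 310, 191, 129)]
t 35 [(257, 145, 287, 175, 439), (288, 158, 306, 166, 86), (288, 180, 310, 190, 74)]
t 60 [(261, 156, 284, 174, 313)]
s 20 [(243, 165, 255, 170, 50)]
s 35 [(243, 165, 255, 170, 47)]
s 60 [(244, 165, 255, 169, 36)]
[[260.86259649 216.8083545 ]
 [258.63553893 197.24705128]]
jar change [35. 38. 39.]
[ 99  97  94  97  94  96 102  95  97  98  89  92  87  96  89  85  87  87]
[95 93 93 93 96 96 93 93 89 96 87 90 94 87 91 93 86 90]
[124 126 128 143 201 112 111 109 118 223 233 233 234 234 234 233 233 229
 206 113 113 114 141 151 149]
```

In the top view the rim is a round 30×30 px outline at (257–287, 145–175). That matches an upright beaker at (0.608, 0.260), with a clean white floor inside. The balls are in the jar and the gripper is clear, so I'm handing the job in.

```bash
python3 -c "
from station import arm
print(arm.job_done())"
```

```text
the job is handed in; nothing more can be done
None
```

I poured all five balls into the large jar, which did not visibly move, stood the empty beaker upright on the bench, let go and handed the job in at about 24 s; my last images support this, but the judge returned no verdict.

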